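Change over the bench press: unclip the stop dog and tip the forming block onto the bed

ROBOT

A 6-joint arm with a two-finger parallel gripper is mounted at the origin on the work surface. World frame = base frame: x ahead of the robot, y to its left, z up, the work surface at z = 0. Lengths are in mm, angles in rad, forces in N, time in s.
With the tool pointing down it reaches from about 275 to 1000 mm from the base axis. Payload 8.4 kg.
Tool frame: the origin (TCP) lies between the finger pads; the fingertips stand 8 mm ahead of it and the grasp point (between the pads) lies 11 mm behind it (tcp_to_tips is the distance from the TCP to the fingertips, in mm); z points along the fingers, y is the line along which they close (so a half turn about z gives the same grasp; the last joint's range is limited). The gripper opens to 85 mm and grips with 20 to 120 N. Pads are 22 mm wide; open, the fingers measure 114 mm over their backs; the gripper's body (76 mm by 85 mm) begins 54 mm behind the grasp point. The pads swing forward as they close: fully open they stand 13 mm farther back than shut.
Start: joints at [-1.231, 0.353, 1.633, -0, 1.155, -0.002], TCP at [209.488, -588.849, 239.281] pointing down, gripper open.
Joint ranges: [-2.63, 2.63], [-0.92, 2.1], [0.06, 2.66], [-1.3, 4.44], [0, 2.69], [-3.02, 3.02]. Speed limits (rad/s): [2.22, 2.22, 2.79, 3.14, 3.14, 3.14].

INTERFACE

Orientations are given as [roll, pitch, yaw] about the fixed x, y, z axes, in that order (R = Rz(yaw) Ry(pitch) Rx(roll)).
In Python, from rig import * gives the robot as it stands.
- The arm moves only by the tool step_arm, never from a script. Its argument "motion" is a list of rows, each an object with "claw": the finger opening in mm, from 0 to 85.4; "delta_pos": the shift along the tool's x, y, z in mm, a list of three; "turn": the turn about the tool's z in rad. In form: [{"claw": claw, "delta_pos": [dx, dy, dz], "turn": turn}, ...]. A call has 1 to 8 rows; each row shifts and turns the commanded pose from where the row before left it, along the tool's axes as they then stand; what a row does not reach is not made up. A row lasts 1/12 s, in which the tool goes at most 41.7 mm and 7.16 degrees, less where a joint would pass 70% of its speed; a pose out of reach is approached as far as the arm can. A call is refused whole if a number of a shift passes 41.7 or a number of a turn 0.125, either way. A call with a gripper value outside its range is refused whole. The fingers move at their own pace and stop on an object; "force" is the grip in N (left out, the last holds). Time passes only in rows, so rows that do not move let the fingers close. It gives the time, the measured TCP pose, the force, the opening and the grip force at its end, in the units of the state.
- sense(): the state, without advancing time (a new reading comes with each control period).
- grab_frame(name): name is "side" or "top" or "wrist"; returns a dict with "img" (420x560x3 uint8, red, green, blue), "vertical_fov" (degrees; the focal length in pixels is half the picture's height over the tangent of half this angle, whatever the lens; pixels are square), "cx", "cy" (the principal point, pixels), "R" (3x3) and "t" (3): a world point X has camera coordinates R X + t. Camera axes: x right, y down, z forward; pixel columns grow to the right and rows downward; lengths in mm; the calibration is good to about 2 mm. A picture is of the moment at which its call begins. There is no depth.
- sign_off(): hands the job in; it is judged then, once.
The state is a dict: "clock": time; "qpos": joint angles; "qvel": joint speeds; "joint_efforts": joint torques, N m; "eef_pos": TCP position; "tcp_rot": TCP orientation; "contact_force": force on the tool from outside, world axes, zero at the start; "wrist_torque": the same for the moment, N m; "opening": opening from 0.0 (shut) to 1.0 (fully open); "grasp_force": force on a finger pad.
Only numpy, scipy, OpenCV 4.12 (cv2) and the standard library are available. Lean on these libraries where they do the work, as an engineer would, in place of code of your own. Each camera call takes 0.05 s, during which the arm holds its last target. There are 200 camera calls.

TASK

Set the bench press up for the wooden forming block: pull the steel stop dog up off its sprung catch on the front rail and set it down in the steel tray. Then, without lifting the block, push it square up against the front rail in the middle and tip it over the rail so that it lies on the press bed with its trough facing up, and slide it back until it sits square against the back stop, central under the ram. Keep the arm off the press head and do not disturb the tin or the tools on the bench.

Things in the scene. Friction and masses are not known exactly. Their poses are not given: they have to be found in the camera images.
- press: bench press, fixed. Origin on the bench top straight below the ram axis; x from its front (robot side) to its back, y left, z up. Steel bed plate x -60 to 110 mm, y -155 to 155, top at z 13. Two uprights 50 (x) by 25 (y), inner faces at y -130 and 130, up to z 413. The ram's nose, 56 mm across, hangs over the origin, lower face at z 208
- fence (a point): middle of the top front edge of the press's front rail (axes as the press, at x -90, z 13 mm): a fixed steel bar along y, 270 mm long, 12 mm thick (x -90 to -78), 13 mm high, flush with the bed, an 18 mm slot with the sprung catch between. Its front face is the fence: the block's foot is pushed against it and the block tips over its top edge onto the bed
- back_stop (a point): foot of the back stop's front face, at x 57.5, y 0, z 13 mm in the press's frame (axes as the press): a bar on the bed, 140 mm long (y), 16 mm thick, 22 mm high
- press_head: head of the press, fixed to it; origin on the ram axis at z 305 mm. Twin cross-beams x -70 to 70 mm, y -168 to 168, underside z 267, top 342; cylinder, pump and gauge up to z 420, pump lever above on the left. It overhangs the bed: to take the dog or push the block home the tool must lean back 20 to 45 degrees to the press's front. Not to be touched
- dog: stop dog, about 0.22 kg: dark steel saddle astride the middle of the front rail, 30 (x) by 56 mm (y), two legs, upright lifting web. Origin midway between the legs' feet (1 mm above the bench when clipped on), x across the rail, z up. Saddle top at z 22, web up to z 69. A sprung roller holds it: pull straight up, about 14 N within the first 6 mm; legs clear the rail after 12 mm. It stands on its legs
- dog_web (a point): middle of the stop dog's lifting web, 47 mm above its legs' feet: where to pinch it. The web is 12 mm thick (dog's y, the way the jaws close) and 32 mm long (x); axes as the dog
- block: hardwood forming block with dark steel bands, about 0.75 kg, standing on end left or right of the lane before the press. 90 deep (x), 100 wide (y), 115 mm high (z): too wide to grip. Origin at the centre of its underside. Its -x face, towards the robot, has a trough down its full height, 50 wide, 20 deep, between cheeks 25 mm wide. Tipped forward over the rail (its x then points down) the trough faces up
- block_trough (a point): centre of the block's trough face, in the plane of the cheeks (-45, 0, 57.5 mm from the block's origin); with the block home it lies over the press's origin, at z 103 mm
- block_centre (a point): middle of the block. Pushed high on its trough face with its foot at the rail, the block turns about the rail's top edge, falls over by itself past about 50 degrees, and comes to lie flat on the bed with its end 20 to 40 mm out in front of the rail (if its foot slips back it can stay leaning: push on)
- tray: shallow open steel tray, fixed, 120 by 130 mm, 28 mm high, wall and floor 3 mm; origin at the centre of its underside. To the left or the right of the press
- punch: round steel punch, 100 mm long, 16 mm thick, lying along one side of the tray (its origin under its middle, on the tray's floor; x along it)
- stamp_box: shallow open plywood box of hand stamps lying flat, fixed, 120 by 130 mm, 34 mm high; on the other side of the press from the tray; leave alone
- tin: upright white tin with a green band, 72 mm across, 85 mm high, origin at the centre of its underside; stands beside the middle lane, across from the block; leave alone
- fuller: small steel bottom fuller standing on the bench, 50 by 50 mm, 50 mm high, origin at the centre of its underside; leave alone
- square: steel try-square lying flat, stock 100 mm long along its x (origin under its middle), blade 150 mm along its +y from the stock's +x end; leave alone
- hammer: hammer lying on the bench, 300 mm long along its x, handle to -x; leave alone
- tongs: blacksmith's tongs lying on the bench, 300 mm long along their x, jaws to +x; leave alone

How it is judged (in metres and radians):
On the way, in this order (a step that is already met when the one before it is completed fails the run):
1. the stop dog is off the rail and stands or lies in the tray, let go (x of dog in the frame of tray between -0.056 and 0.056 m and y of dog in the frame of tray between -0.061 and 0.061 m and height (world z) of dog below 0.04 m and contact force between the fingers and dog below 0.1 N and linear speed of dog below 0.05 m/s), for 0.2 s.
2. the block stands on its end, square with its foot against the front rail, in the middle (x of block in the frame of press between -0.143 and -0.12 m and y of block in the frame of press between -0.02 and 0.02 m and angle between the y axis of block and the y axis of press, either way round below 0.12 rad and angle between block's own z axis and vertical below 0.25 rad), for 0.05 s.
3. the block has been tipped over the rail and lies on the bed, trough up (angle between block's own x axis and vertical above 3.04 rad and contact force between block and press above 0.5 N), for 0.1 s.
At the end, for the whole second after the job is handed in: The block lies on the bed with its trough facing up, within 6 mm of the back stop, within 15 mm of central under the ram and square to the stop within 4 degrees, at rest; the stop dog rests inside the tray (angle between block's own x axis and vertical above 3.08 rad and x of block_trough in the frame of press between -0.006 and 0.006 m and y of block_trough in the frame of press between -0.015 and 0.015 m and height (world z) of block_trough below 0.11 m and angle between the y axis of block and the y axis of press, either way round below 0.07 rad and linear speed of each of block, dog below 0.01 m/s and x of dog in the frame of tray between -0.056 and 0.056 m and y of dog in the frame of tray between -0.061 and 0.061 m and height (world z) of dog below 0.04 m); the robot touches nothing.
It fails at once if the block is lifted instead of tipped (height (world z) of block_centre above 0.125 m).
It fails at once if the arm or gripper strikes the press head (contact force between any of the arm, the fingers and press_head above 3 N).
It fails at once if another thing on the bench is disturbed (distance of any of tin, fuller, square, hammer, tongs from where it was at the start of the episode above 0.015 m).
It fails at once if the stop dog is dropped or thrown: let go while more than 45 mm above the bench (contact force between the fingers and dog below 0.05 N and height (world z) of dog above 0.045 m).
It also fails if it takes over 72 s, if anything falls off the work surface, if the arm or the gripper's body presses on something with over 40 N, if the wrist force passes 120 N, or if a joint passes its speed limit or range.

## Working session

There is one attempt and no reset: what is moved stays moved. The work goes in short steps, Python scripts to look and compute and a tool call to move; the robot and the scene stay as the last step left them, time stands still between calls to the robot, and variables do not carry over. Pictures are saved under pics/ and viewed, at most 10 in all, crops included, and the job is handed in when it is done.

Besides the shell and the picture viewer there is one more tool, called after "Call:" as name(argument=value, ...) on one line, values as JSON. step_arm: Moves the arm, as the interface text tells. Its arguments: {"type":"object","properties":{"motion":{"type":"array","items":{"type":"object","properties":{"claw":{"type":"number"},"delta_pos":{"type":"array","items":{"type":"number"}},"turn":{"type":"number"}}}},"force":{"type":"number"}},"required":["motion"]}

```bash
mkdir -p pics; ls; python3 - <<'E'
from rig import *
import cv2,pickle
d={}
for n in ("side","top"):
    f=grab_frame(n); d[n]=f
    cv2.imwrite(f"pics/{n}0.png",cv2.resize(f["img"][:,:,::-1],(800,600),interpolation=cv2.INTER_CUBIC))
    print(n,f["vertical_fov"],f["cx"],f["cy"],f["R"],f["t"])
pickle.dump(d,open("f0.pkl","wb"))
print(sense())
E
```

```text
pics
side 48.11539146207462 282.29014296462964 208.22863722929753 [[-0.90063462 -0.43400007  0.02238783]
 [-0.31632608  0.61937181 -0.71855158]
 [ 0.29798504 -0.65423429 -0.69511323]] [ 477.50688416  344.25165328 1234.87754436]
top 51.525753178683516 277.74267235580203 209.8233056897383 [[ 0.02530301 -0.99955534  0.01577613]
 [-0.99753614 -0.02627854 -0.06504682]
 [ 0.06543247 -0.01409138 -0.9977575 ]] [ -55.91577465  572.27277282 1331.67774589]
{'clock': 0.1, 'qpos': array([-1.23142207e+00,  3.53584379e-01,  1.63407624e+00,  1.27457326e-05,
        1.15518386e+00, -2.37289545e-03]), 'qvel': array([ 1.51063199e-03, -5.56676989e-05, -1.27097108e-03,  1.73319797e-03,
        1.76711318e-03, -1.06723158e-04]), 'joint_efforts': array([-5.32456743e-04, -6.06352329e+01, -3.42816675e+01, -4.90825983e-05,
        3.81749807e-03,  1.78701436e-05]), 'eef_pos': array([ 209.33770557, -588.45162732,  238.62626095]), 'tcp_rot': array([-3.14034085e+00, -1.46246608e-05,  3.41741987e-01]), 'contact_force': array([ 0.24471975, -1.4371797 , -0.41317183]), 'wrist_torque': array([-0.03221296,  0.05913057,  0.01654783]), 'grasp_force': 0.0, 'opening': 1.0013728358390817}
```

View pics/top0.png

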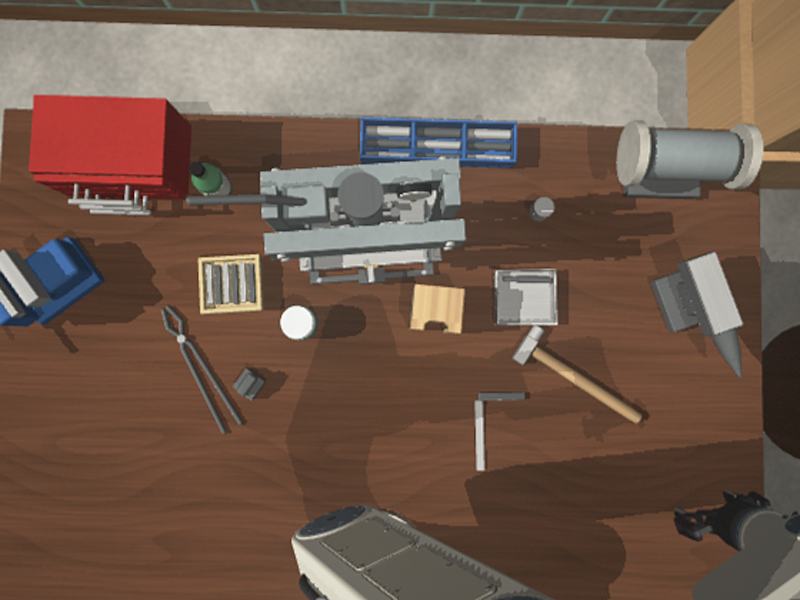

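View pics/side0.png

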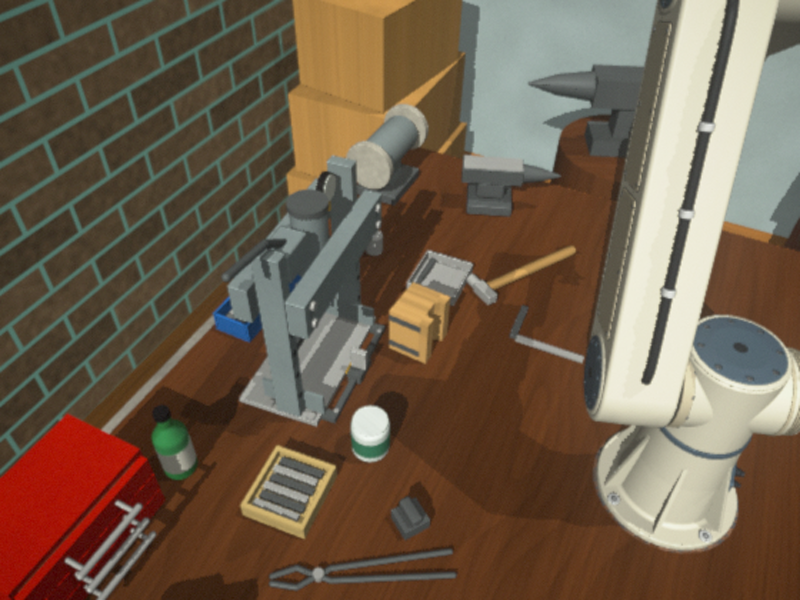

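The top view shows the press at about (365,245), the dog near (370,271), the block at (437,308) to the right of the lane, the tray at (526,297), and the tin at (298,322). I'll zoom in for accurate pixels.

```bash
cat > h.py <<'E'
import numpy as np,cv2,pickle
def K(f):
    return f["img"].shape[0]/2/np.tan(np.radians(f["vertical_fov"]/2))
def ray(f,u,v,z):
    k=K(f); d=f["R"].T@np.array([(u-f["cx"])/k,(v-f["cy"])/k,1.]); c=-f["R"].T@f["t"]
    return c+d*(z-c[2])/d[2]
def proj(f,X):
    p=f["R"]@np.asarray(X,float)+f["t"]; return np.array([f["cx"],f["cy"]])+K(f)*p[:2]/p[2]
def tri(f,a,g,b):
    A=[];B=[]
    for F,(u,v) in((f,a),(g,b)):
        c=-F["R"].T@F["t"]; d=F["R"].T@np.array([(u-F["cx"])/K(F),(v-F["cy"])/K(F),1.]); d/=np.linalg.norm(d)
        P=np.eye(3)-np.outer(d,d); A.append(P);B.append(P@c)
    return np.linalg.lstsq(np.vstack(A),np.hstack(B),rcond=None)[0]
E
python3 - <<'E'
from h import *
d=pickle.load(open("f0.pkl","rb"))
t=d["top"]["img"][160:240,180:400][:,:,::-1]; s=d["side"]["img"][170:290,230:340][:,:,::-1]
a=cv2.resize(t,None,fx=3.6,fy=3.6,interpolation=cv2.INTER_CUBIC)
cv2.imwrite("pics/t1.png",a)
b=cv2.resize(s,None,fx=5,fy=5,interpolation=cv2.INTER_CUBIC); cv2.imwrite("pics/s1.png",b)
E
```

```text
(no output)
```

View pics/t1.png

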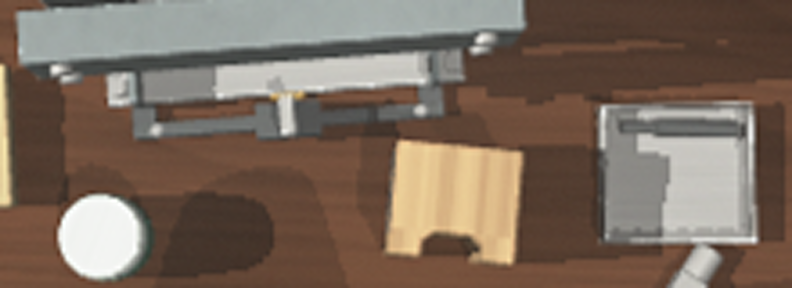

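View pics/s1.png

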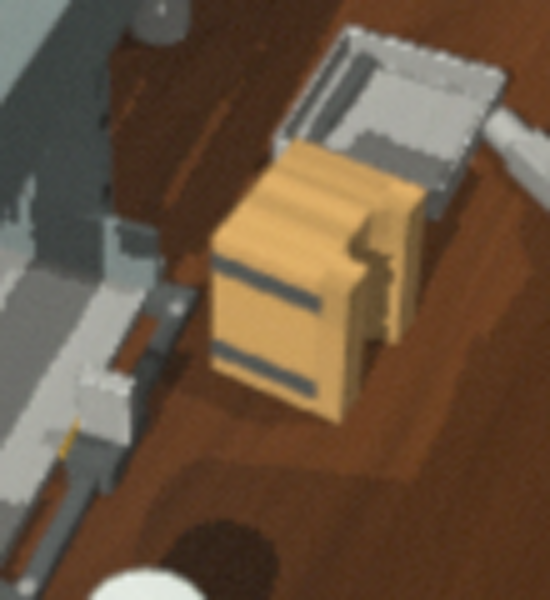

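```bash
python3 - <<'E'
from h import *
np.set_printoptions(precision=1,suppress=True)
d=pickle.load(open("f0.pkl","rb")); f=d["top"]; g=d["side"]
T=lambda x,y,z: ray(f,180+x/3.6-.4,160+y/3.6-.4,z)
S=lambda x,y:(230+x/5-.4,170+y/5-.4)
tt=lambda x,y:(180+x/3.6-.4,160+y/3.6-.4)
def rep(n,P):
    P=np.array(P); print(n,P.round(1).tolist(),"ctr",P.mean(0)); e=np.roll(P,-1,0)-P; print("  len",np.hypot(e[:,0],e[:,1]),"ang",np.degrees(np.arctan2(e[:,1],e[:,0])))
rep("rail front top",[T(135,138,13),T(442,115,13)])
rep("dog saddle front",[T(256,137,22),T(318,133,22)])
rep("dog web top",[T(289,95,69),T(289,134,69)])
rep("block",[T(398,140,115),T(523,152,115),T(513,265,115),T(385,254,115)])
rep("tray",[T(601,104,28),T(754,102,28),T(757,242,28),T(601,241,28)])
rep("punch",[T(618,127,12),T(745,130,12)])
rep("tin",[T(58,237,85),T(147,237,85)])
rep("head front top",[T(20,14,342),T(524,-20,342)])
rep("upright?feet brackets",[T(109,104,13),T(462,78,13)])
print("web tri",tri(f,tt(289,95),g,S(85,370)),tri(f,tt(289,134),g,S(128,380)))
print("block tri", tri(f,tt(398,140),g,S(213,240)),tri(f,tt(523,152),g,S(297,140)),tri(f,tt(513,265),g,S(427,190)),tri(f,tt(385,254),g,S(362,265)))
E
```

```text
rail front top [[606.1, 148.7, 13.0], [633.3, -116.8, 13.0]] ctr [619.7  15.9  13. ]
  len [266.9 266.9] ang [-84.2  95.8]
dog saddle front [[608.9, 43.7, 22.0], [613.8, -9.6, 22.0]] ctr [611.4  17.   22. ]
  len [53.5 53.5] ang [-84.8  95.2]
dog web top [[640.4, 14.9, 69.0], [607.8, 14.0, 69.0]] ctr [624.1  14.5  69. ]
  len [32.6 32.6] ang [-178.4    1.6]
block [[601.0, -74.8, 115.0], [594.0, -175.5, 115.0], [503.2, -169.1, 115.0], [509.3, -66.6, 115.0]] ctr [ 551.9 -121.5  115. ]
  len [100.9  91.1 102.7  92. ] ang [-94.  176.   86.6  -5.1]
tray [[644.8, -252.7, 28.0], [650.2, -385.0, 28.0], [529.5, -388.6, 28.0], [526.9, -254.4, 28.0]] ctr [ 587.8 -320.1   28. ]
  len [132.4 120.8 134.2 118. ] ang [ -87.7 -178.3   91.1    0.9]
punch [[627.0, -270.6, 12.0], [627.4, -381.6, 12.0]] ctr [ 627.2 -326.1   12. ]
  len [111.1 111.1] ang [-89.8  90.2]
tin [[516.9, 199.5, 85.0], [518.8, 127.1, 85.0]] ctr [517.9 163.3  85. ]
  len [72.5 72.5] ang [-88.5  91.5]
head front top [[656.5, 185.5, 342.0], [688.6, -146.2, 342.0]] ctr [672.6  19.6 342. ]
  len [333.3 333.3] ang [-84.5  95.5]
upright?feet brackets [[635.0, 172.2, 13.0], [666.1, -133.6, 13.0]] ctr [650.6  19.3  13. ]
  len [307.4 307.4] ang [-84.2  95.8]
web tri [640.4  14.9  66.7] [609.3  14.7  73.3]
block tri [601.6 -74.8 111.3] [ 594.5 -175.8  111.4] [ 504.  -168.9  114.2] [506.5 -66.4 142.6]
```

Everything checks out against the given sizes. Press yaw is about 5.7°, the fence middle is at (619.7, 15.9) and the block is at (552, -121.5) with yaw of about -4.2°. Tilt can't be commanded directly, so I'll move to the edge of reach along the press's azimuth and see whether the arm leans there.

Call:
step_arm(motion=[{"claw": 60,"delta_pos": [0,0,-40],"turn": 0.121},{"claw": 60,"delta_pos": [0,0,-40],"turn": 0.121},{"claw": 60,"delta_pos": [28.6,-21.6,-20],"turn": 0},{"claw": 60,"delta_pos": [28.6,-21.6,-20],"turn": 0},{"claw": 60,"delta_pos": [28.6,-21.6,-20],"turn": 0},{"claw": 60,"delta_pos": [28.6,-21.6,-20],"turn": 0},{"claw": 60,"delta_pos": [28.6,-21.6,-20],"turn": 0},{"claw": 60,"delta_pos": [28.6,-21.6,-20],"turn": 0}])

```text
clock: 0.77
eef_pos: [368.1, -441.3, 440.0]
tcp_rot: [-3.141, 0.0, 0.1]
contact_force: [1.1, -0.1, -0.6]
opening: 0.701
grasp_force: 0.0
```

Call:
step_arm(motion=[{"claw": 60,"delta_pos": [28.6,-21.6,-20],"turn": 0},{"claw": 60,"delta_pos": [28.6,-21.6,-20],"turn": 0},{"claw": 60,"delta_pos": [28.6,-21.6,-20],"turn": 0},{"claw": 60,"delta_pos": [28.6,-21.6,-20],"turn": 0},{"claw": 60,"delta_pos": [28.6,-21.6,-20],"turn": 0},{"claw": 60,"delta_pos": [28.6,-21.6,-20],"turn": 0},{"claw": 60,"delta_pos": [28.6,-21.6,0],"turn": 0},{"claw": 60,"delta_pos": [28.6,-21.6,0],"turn": 0}])

```text
clock: 1.43
eef_pos: [579.1, -246.7, 560.6]
tcp_rot: [3.141, -0.002, 0.1]
contact_force: [0.9, -0.7, -0.3]
opening: 0.697
grasp_force: 0.0
```

Call:
step_arm(motion=[{"claw": 60,"delta_pos": [28.6,-21.6,0],"turn": 0},{"claw": 60,"delta_pos": [28.6,-21.6,0],"turn": 0},{"claw": 60,"delta_pos": [28.6,-21.6,0],"turn": 0},{"claw": 60,"delta_pos": [28.6,-21.6,0],"turn": 0},{"claw": 60,"delta_pos": [28.6,-21.6,0],"turn": 0},{"claw": 60,"delta_pos": [28.6,-21.6,0],"turn": 0},{"claw": 60,"delta_pos": [28.6,-21.6,0],"turn": 0},{"claw": 60,"delta_pos": [28.6,-21.6,0],"turn": 0}])

```text
clock: 2.1
eef_pos: [789.2, -51.9, 558.7]
tcp_rot: [-3.141, 0.001, 0.1]
contact_force: [0.5, -1.0, 0.9]
opening: 0.703
grasp_force: 0.0
```

Call:
step_arm(motion=[{"claw": 60,"delta_pos": [28.6,-21.6,0],"turn": 0},{"claw": 60,"delta_pos": [28.6,-21.6,0],"turn": 0},{"claw": 60,"delta_pos": [28.6,-21.6,0],"turn": 0},{"claw": 60,"delta_pos": [28.6,-21.6,0],"turn": 0},{"claw": 60,"delta_pos": [20,0,0],"turn": 0},{"claw": 60,"delta_pos": [20,0,0],"turn": 0},{"claw": 60,"delta_pos": [20,0,0],"turn": 0},{"claw": 60,"delta_pos": [20,0,0],"turn": 0}])

```text
clock: 2.77
eef_pos: [914.2, 42.9, 528.6]
tcp_rot: [3.138, -0.056, 0.099]
contact_force: [0.2, -0.3, 1.0]
opening: 0.699
grasp_force: 0.0
```

```bash
python3 -c "
from rig import *
s=sense();print(s['qpos'],s['eef_pos'],s['tcp_rot'])"
```

```text
[ 4.53808718e-02  9.23259033e-01  5.81626870e-02 -3.75904895e-04
  2.10425683e+00  1.51733399e+00] [914.22242513  42.90981537 528.63662049] [ 3.13828914 -0.05581744  0.09873522]
```

The lean appears: pitch is -0.056 with the fingers going outward, at the elbow limit. I'll keep pushing out along azimuth 5.7°.

Call:
step_arm(motion=[{"claw": 60,"delta_pos": [0,-40,0],"turn": 0},{"claw": 60,"delta_pos": [35,-8,-10],"turn": 0},{"claw": 60,"delta_pos": [35,0,-10],"turn": 0},{"claw": 60,"delta_pos": [35,0,-10],"turn": 0},{"claw": 60,"delta_pos": [35,0,-10],"turn": 0},{"claw": 60,"delta_pos": [35,0,-10],"turn": 0}])

```text
clock: 3.27
eef_pos: [957.5, 95.5, 520.8]
tcp_rot: [3.139, -0.174, 0.099]
contact_force: [-0.1, -0.6, -0.5]
opening: 0.701
grasp_force: 0.0
```

```bash
python3 -c "
from rig import *
s=sense();print(s['qpos'],s['eef_pos'],s['tcp_rot'])"
```

```text
[ 0.09877235  0.93701056  0.05820092 -0.00298359  1.97225164  1.56911695] [957.50758409  95.46766913 520.77708547] [ 3.13875595 -0.17412649  0.09929374]
```

Call:
step_arm(motion=[{"claw": 60,"delta_pos": [40,0,-10],"turn": 0},{"claw": 60,"delta_pos": [40,0,-10],"turn": 0},{"claw": 60,"delta_pos": [40,0,-10],"turn": 0},{"claw": 60,"delta_pos": [40,0,-10],"turn": 0},{"claw": 60,"delta_pos": [40,0,-10],"turn": 0},{"claw": 60,"delta_pos": [40,0,-10],"turn": 0},{"claw": 60,"delta_pos": [40,0,-10],"turn": 0},{"claw": 60,"delta_pos": [40,0,-10],"turn": 0}])

```text
clock: 3.93
eef_pos: [1025.6, 102.0, 548.0]
tcp_rot: [3.139, -0.399, 0.1]
contact_force: [0.5, -0.7, 0.3]
opening: 0.703
grasp_force: 0.0
```

```bash
python3 -c "
from rig import *
s=sense();print(s['qpos'],s['eef_pos'],s['tcp_rot'])"
```

```text
[ 0.09854379  0.93042347  0.05818897 -0.00260775  1.75395446  1.56918024] [1025.55527647  102.03542676  547.95919506] [ 3.13854738 -0.39902194  0.0997822 ]
```

Call:
step_arm(motion=[{"claw": 60,"delta_pos": [40,0,-10],"turn": 0},{"claw": 60,"delta_pos": [40,0,-10],"turn": 0},{"claw": 60,"delta_pos": [40,0,-10],"turn": 0},{"claw": 60,"delta_pos": [40,0,-10],"turn": 0},{"claw": 60,"delta_pos": [40,0,-10],"turn": 0}])

```text
clock: 4.35
eef_pos: [1051.8, 106.1, 592.6]
tcp_rot: [3.139, -0.539, 0.101]
contact_force: [0.8, 0.7, 0.2]
opening: 0.7
grasp_force: 0.0
```

```bash
cat >> h.py <<'E'
from scipy.spatial.transform import Rotation as Ro
def to(X,n=None,vmax=40):
    """tool-frame rows from the present pose to world X"""
    from rig import sense
    s=sense(); R=Ro.from_euler("xyz",s["tcp_rot"]).as_matrix(); d=R.T@(np.array(X)-s["eef_pos"])
    n=n or int(np.ceil(np.linalg.norm(d)/vmax)); print("at",s["eef_pos"].round(1),s["tcp_rot"].round(3),"->",X,":",n,"rows",(d/n).round(1)); return d
yw=.0995; F=np.array([619.7,15.9]); 
def P(x,y,z): # press -> world
    c,s_=np.cos(yw),np.sin(yw); o=F+90*np.array([c,s_]); return np.array([o[0]+c*x-s_*y,o[1]+s_*x+c*y,z]).round(1)
E
python3 - <<'E'
from h import *
to([500,30,560]); print(P(-84,0,48),P(0,0,0))
from rig import sense; print(sense()["qpos"]); R=Ro.from_euler("xyz",sense()["tcp_rot"]).as_matrix(); print(R)
E
```

```text
at [1051.8  106.1  592.6] [ 3.139 -0.539  0.101] -> [500, 30, 560] : 14 rows [-35.3   1.5 -18.4]
[625.7  16.5  48. ] [709.3  24.8   0. ]
[ 0.0998591   0.90407391  0.05820767 -0.00235051  1.64080402  1.56944556]
[[ 0.85408122  0.09950973  0.51053216]
 [ 0.0867647  -0.99503314  0.04879494]
 [ 0.51285198  0.00262133 -0.85847305]]
```

Call:
step_arm(motion=[{"claw": 50,"delta_pos": [-35,1.5,-18],"turn": 0},{"claw": 50,"delta_pos": [-35,1.5,-18],"turn": 0},{"claw": 50,"delta_pos": [-35,1.5,-18],"turn": 0},{"claw": 50,"delta_pos": [-35,1.5,-18],"turn": 0},{"claw": 50,"delta_pos": [-35,1.5,-18],"turn": 0},{"claw": 50,"delta_pos": [-35,1.5,-18],"turn": 0},{"claw": 50,"delta_pos": [-35,1.5,-18],"turn": 0},{"claw": 50,"delta_pos": [-35,1.5,-18],"turn": 0}])

```text
clock: 5.02
eef_pos: [791.7, 69.8, 581.3]
tcp_rot: [3.138, -0.539, 0.102]
contact_force: [-0.2, 0.1, 0.4]
opening: 0.585
grasp_force: 0.0
```

Call:
step_arm(motion=[{"claw": 50,"delta_pos": [-35,1.5,-18],"turn": 0},{"claw": 50,"delta_pos": [-35,1.5,-18],"turn": 0},{"claw": 50,"delta_pos": [-35,1.5,-18],"turn": 0},{"claw": 50,"delta_pos": [-35,1.5,-18],"turn": 0},{"claw": 50,"delta_pos": [-35,1.5,-18],"turn": 0},{"claw": 50,"delta_pos": [-35,1.5,-18],"turn": 0},{"claw": 50,"delta_pos": [0,0,0],"turn": 0}])

```text
clock: 5.6
eef_pos: [554.8, 36.9, 568.5]
tcp_rot: [3.138, -0.539, 0.102]
contact_force: [1.3, -0.2, 0.4]
opening: 0.585
grasp_force: 0.0
```

```bash
python3 - <<'E'
from h import *
to([560,9.3,160])
E
```

```text
at [554.8  36.9 568.5] [ 3.138 -0.539  0.102] -> [560, 9.3, 160] : 11 rows [-18.9   2.4  32. ]
```

Call:
step_arm(motion=[{"claw": 50,"delta_pos": [-18.9,2.4,32],"turn": 0},{"claw": 50,"delta_pos": [-18.9,2.4,32],"turn": 0},{"claw": 50,"delta_pos": [-18.9,2.4,32],"turn": 0},{"claw": 50,"delta_pos": [-18.9,2.4,32],"turn": 0},{"claw": 50,"delta_pos": [-18.9,2.4,32],"turn": 0},{"claw": 50,"delta_pos": [-18.9,2.4,32],"turn": 0},{"claw": 50,"delta_pos": [-18.9,2.4,32],"turn": 0},{"claw": 50,"delta_pos": [-18.9,2.4,32],"turn": 0}])

```text
clock: 6.27
eef_pos: [563.3, 17.5, 268.7]
tcp_rot: [3.138, -0.539, 0.102]
contact_force: [1.0, 0.4, -0.4]
opening: 0.589
grasp_force: 0.0
```

Call:
step_arm(motion=[{"claw": 50,"delta_pos": [-18.9,2.4,32],"turn": 0},{"claw": 50,"delta_pos": [-18.9,2.4,32],"turn": 0},{"claw": 50,"delta_pos": [-18.9,2.4,32],"turn": 0},{"claw": 50,"delta_pos": [0,0,0],"turn": 0}])

```text
clock: 6.6
eef_pos: [560.0, 9.9, 150.6]
tcp_rot: [3.139, -0.526, 0.101]
contact_force: [-2.2, -0.0, -0.5]
opening: 0.581
grasp_force: 0.0
```

```bash
python3 - <<'E'
from h import *
from rig import *
to([630.6,16,40.6])
f=grab_frame("wrist"); pickle.dump(f,open("w1.pkl","wb"))
im=f["img"][:,:,::-1].copy()
for X in (P(-100,0,69),P(-68,0,69),P(-84,0,69)): print(X,proj(f,X))
cv2.imwrite("pics/w1.png",im)
E
```

```text
at [560.    9.9 150.6] [ 3.139 -0.526  0.101] -> [630.6, 16, 40.6] : 4 rows [ 1.5  0.2 32.7]
[609.7  14.9  69. ] [277.72540296 214.7812932 ]
[641.6  18.1  69. ] [277.72028281 177.21289045]
[625.7  16.5  69. ] [277.72887726 195.66204939]
```

View pics/w1.png

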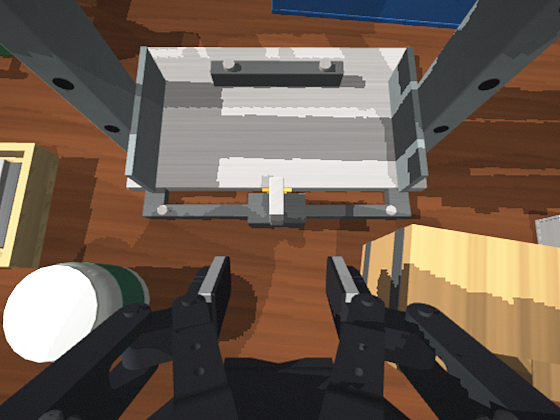

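The wrist view shows the dog's web centred at about (276, 196), against a prediction of (277.7, 195.7), so the pose is confirmed. The tin is left at (60,310) and the block is right at (460,290). Next is the grasp approach.

Call:
step_arm(motion=[{"claw": 50,"delta_pos": [1.5,0.2,33],"turn": 0},{"claw": 50,"delta_pos": [1.5,0.2,33],"turn": 0},{"claw": 50,"delta_pos": [1.5,0.2,33],"turn": 0},{"claw": 50,"delta_pos": [1.0,0.2,25],"turn": 0},{"claw": 50,"delta_pos": [0,0,0],"turn": 0},{"claw": 50,"delta_pos": [0,0,0],"turn": 0}])

```text
clock: 7.15
eef_pos: [614.2, 17.5, 87.5]
tcp_rot: [-3.136, -0.543, 0.101]
contact_force: [-0.7, 0.8, 0.5]
opening: 0.593
grasp_force: 0.0
```

```bash
python3 - <<'E'
from h import *
from rig import *
to([630.6,16,40.6]); s=sense(); print(s["qpos"],s["contact_force"])
E
```

```text
at [614.2  17.5  87.5] [-3.136 -0.543  0.101] -> [630.6, 16, 40.6] : 2 rows [-5.2  1.7 24.2]
[-0.00752667  0.39430163  2.16220765  0.93509769  0.07657625  0.54379618] [-0.72797751  0.79699969  0.48187402]
```

```bash
python3 - <<'E'
from h import *
D=[(.35358,1.63408,1.15518,np.hypot(209.34,588.45),238.6),(.92326,.05816,2.10426,np.hypot(914.22,42.9),528.6),(.93701,.0582,1.97225,np.hypot(957.5,95.47),520.8),(.93042,.05819,1.75395,np.hypot(1025.55,102),547.96),(.90407,.05821,1.6408,np.hypot(1051.8,106.1),592.6)]
A=[];b=[]
for q2,q3,q5,r,z in D:
    s=[q2,q2+q3,q2+q3+q5]
    A.append([1,0]+list(np.sin(s)));b.append(r)
    A.append([0,1]+list(np.cos(s)));b.append(z)
x,res,rk,sv=np.linalg.lstsq(np.array(A),b,rcond=None); print(x,res,rk,sv, np.array(A)@x-b)
# forearm angle for targets with pitch p
from scipy.optimize import fsolve
a,h,L1,L2,L3=x
def ik(r,z,p):
    t=np.pi-p; wr,wz=r-a-L3*np.sin(t),z-h-L3*np.cos(t); d=np.hypot(wr,wz)
    q3=np.arccos((d*d-L1*L1-L2*L2)/(2*L1*L2)); q2=np.arctan2(wr,wz)-np.arctan2(L2*np.sin(q3),L1+L2*np.cos(q3)); return q2,q3,t-q2-q3
for p in (.35,.45,.54,.6):
  for r,z in((563,269),(560,150),(600,100),(630,41),(630,120),(630,200),(630,300),(540,60),(650,60)): print(p,r,z,np.round(ik(r,z,p),2))
E
```

```text
[-113.79645422  144.13760941  697.6793762   544.14943939  339.59916921] [20.09025826] 5 [3.85551535 3.02717926 0.89267434 0.3886931  0.15243792] [ 0.33052143  0.13579375 -1.25003026 -0.21294184  1.44889445 -1.76505823
  1.49358238 -0.67887785 -2.022968    2.52108417]
0.35 563 269 [0.11 1.94 0.74]
0.35 560 150 [0.21 2.07 0.5 ]
0.35 600 100 [0.32 2.05 0.43]
0.35 630 41 [0.42 2.04 0.33]
0.35 630 120 [0.33 1.98 0.48]
0.35 630 200 [0.25 1.9  0.64]
0.35 630 300 [0.18 1.79 0.82]
0.35 540 60 [0.3  2.19 0.3 ]
0.35 650 60 [0.42 1.99 0.39]
0.45 563 269 [0.08 2.   0.61]
0.45 560 150 [0.19 2.14 0.36]
0.45 600 100 [0.3  2.12 0.28]
0.45 630 41 [0.4  2.1  0.18]
0.45 630 120 [0.31 2.05 0.34]
0.45 630 200 [0.22 1.97 0.5 ]
0.45 630 300 [0.15 1.86 0.69]
0.45 540 60 [0.29 2.25 0.15]
0.45 650 60 [0.4  2.06 0.24]
0.54 563 269 [0.05 2.06 0.49]
0.54 560 150 [0.17 2.2  0.23]
0.54 600 100 [0.28 2.17 0.14]
0.54 630 41 [0.4  2.16 0.04]
0.54 630 120 [0.29 2.11 0.2 ]
0.54 630 200 [0.2  2.03 0.37]
0.54 630 300 [0.12 1.92 0.56]
0.54 540 60 [0.28 2.31 0.01]
0.54 650 60 [0.39 2.11 0.1 ]
0.6 563 269 [0.04 2.1  0.4 ]
0.6 560 150 [0.17 2.24 0.14]
0.6 600 100 [0.28 2.21 0.05]
0.6 630 41 [ 0.4   2.2  -0.06]
0.6 630 120 [0.29 2.15 0.11]
0.6 630 200 [0.19 2.07 0.28]
0.6 630 300 [0.1  1.96 0.48]
0.6 540 60 [ 0.28  2.35 -0.09]
0.6 650 60 [ 0.39  2.15 -0.  ]
```

The fingers are near a wrist singularity, where q5 is about 0.08, so the arm lags there. I'll go down more slowly.

Call:
step_arm(motion=[{"claw": 50,"delta_pos": [-1.3,0.4,12],"turn": 0},{"claw": 50,"delta_pos": [-1.3,0.4,12],"turn": 0},{"claw": 50,"delta_pos": [-1.3,0.4,12],"turn": 0},{"claw": 50,"delta_pos": [-1.3,0.4,12],"turn": 0},{"claw": 50,"delta_pos": [0,0,0],"turn": 0},{"claw": 50,"delta_pos": [0,0,0],"turn": 0}])

```text
clock: 7.65
eef_pos: [625.6, 18.7, 60.4]
tcp_rot: [-3.133, -0.542, 0.101]
contact_force: [-0.1, -0.2, 0.5]
opening: 0.589
grasp_force: 0.0
```

```bash
python3 - <<'E'
from h import *
from rig import *
to([630.6,16,40.6]); s=sense(); print(s["qpos"],s["contact_force"])
E
```

```text
at [625.6  18.7  60.4] [-3.133 -0.542  0.101] -> [630.6, 16, 40.6] : 1 rows [-6.2  3.4 19.4]
[-0.0066584   0.46192187  2.14662261  1.66325458  0.06419701 -0.1853706 ] [-0.0514371  -0.23454443  0.47950857]
```

Call:
step_arm(motion=[{"claw": 50,"delta_pos": [-2,1.2,7],"turn": 0},{"claw": 50,"delta_pos": [-2,1.2,7],"turn": 0},{"claw": 50,"delta_pos": [-2,1.2,7],"turn": 0},{"claw": 50,"delta_pos": [0,1,3],"turn": 0},{"claw": 50,"delta_pos": [0,0,0],"turn": 0}])

```text
clock: 8.07
eef_pos: [632.5, 15.0, 36.5]
tcp_rot: [-3.133, -0.541, 0.102]
contact_force: [-0.1, -0.6, -0.3]
opening: 0.586
grasp_force: 0.0
```

```bash
python3 - <<'E'
from h import *
from rig import *
to([630.6,16,40.6]); s=sense(); print(s["qpos"],s["contact_force"])
E
```

```text
at [632.5  15.   36.5] [-3.133 -0.541  0.102] -> [630.6, 16, 40.6] : 1 rows [ 0.6 -1.2 -4.4]
[-0.01452505  0.51823943  2.13558673  2.19684773  0.08388045 -0.72776559] [-0.13631727 -0.63557803 -0.308108  ]
```

Close with firm grip after a small correction.

Call:
step_arm(motion=[{"claw": 50,"delta_pos": [0.6,-1,-4],"turn": 0},{"claw": 0,"delta_pos": [0,0,0],"turn": 0},{"claw": 0,"delta_pos": [0,0,0],"turn": 0},{"claw": 0,"delta_pos": [0,0,0],"turn": 0},{"claw": 0,"delta_pos": [0,0,0],"turn": 0},{"claw": 0,"delta_pos": [0,0,0],"turn": 0},{"claw": 0,"delta_pos": [0,0,0],"turn": 0}], force=90)

```text
clock: 8.65
eef_pos: [630.8, 15.8, 40.1]
tcp_rot: [-3.134, -0.541, 0.102]
contact_force: [-3.8, 1.0, 8.9]
opening: 0.127
grasp_force: 87.7
```

```bash
python3 - <<'E'
from h import *
from rig import *
s=sense(); X=s["eef_pos"].copy(); X[2]+=100; to(X); print(s["qpos"],s["contact_force"],s["grasp_force"],s["opening"])
E
```

```text
at [630.8  15.8  40.1] [-3.134 -0.541  0.102] -> [630.76481482  15.78972016 140.08741407] : 3 rows [ 17.2  -0.2 -28.6]
[-0.01260616  0.50919666  2.13871885  2.14822331  0.0793879  -0.67734563] [-3.83174161  0.97509563  8.85530187] 87.66264081001282 0.12691577912225746
```

Call:
step_arm(motion=[{"claw": 0,"delta_pos": [2,0,-3.4],"turn": 0},{"claw": 0,"delta_pos": [2,0,-3.4],"turn": 0},{"claw": 0,"delta_pos": [3.1,0,-5.1],"turn": 0},{"claw": 0,"delta_pos": [3.1,0,-5.1],"turn": 0},{"claw": 0,"delta_pos": [4.1,0,-6.9],"turn": 0},{"claw": 0,"delta_pos": [4.1,0,-6.9],"turn": 0},{"claw": 0,"delta_pos": [0,0,0],"turn": 0}])

```text
clock: 9.23
eef_pos: [630.4, 15.9, 70.1]
tcp_rot: [-3.134, -0.54, 0.103]
contact_force: [0.0, -0.1, -2.0]
opening: 0.127
grasp_force: 90.0
```

```bash
python3 - <<'E'
from h import *
from rig import *
s=sense(); to([600,-20,110]); print(s["qpos"],s["contact_force"],s["grasp_force"],s["opening"])
E
```

```text
at [630.4  15.9  70.1] [-3.134 -0.54   0.103] -> [600, -20, 110] : 2 rows [ -4.3  16.1 -26. ]
[-0.01304711  0.44650947  2.13212164  1.1913193   0.07282207  0.28028838] [ 0.0124389  -0.08841677 -1.97400813] 90.04678130149841 0.12743905815636464
```

```bash
cat >> h.py <<'E'
def chain(*Xs,vmax=38):
    from rig import sense
    s=sense(); R=Ro.from_euler("xyz",s["tcp_rot"]).as_matrix(); p=s["eef_pos"]; print("at",p.round(1),s["tcp_rot"].round(3),"F",s["contact_force"].round(1),"q",s["qpos"].round(2),"t",s["clock"])
    for X in Xs:
        d=R.T@(np.array(X,float)-p); n=max(1,int(np.ceil(np.linalg.norm(d)/vmax))); print("->",X,n,"rows",(d/n).round(1)); p=np.array(X,float)
E
python3 - <<'E'
from h import *
chain([610,0,195],[578.8,-319.7,195],[578.8,-319.7,60])
E
```

```text
at [630.4  15.9  70.1] [-3.134 -0.54   0.103] F [ 0.  -0.1 -2. ] q [-0.01  0.45  2.13  1.19  0.07  0.28] t 9.2333
-> [610, 0, 195] 4 rows [ 11.3   3.2 -29.6]
-> [578.8, -319.7, 195] 9 rows [-6.1 34.9 -3.9]
-> [578.8, -319.7, 60] 4 rows [-17.3   0.2  29. ]
```

Call:
step_arm(motion=[{"claw": 0,"delta_pos": [7.5,2.1,-19.8],"turn": 0},{"claw": 0,"delta_pos": [7.5,2.1,-19.8],"turn": 0},{"claw": 0,"delta_pos": [7.5,2.1,-19.8],"turn": 0},{"claw": 0,"delta_pos": [7.5,2.1,-19.8],"turn": 0},{"claw": 0,"delta_pos": [7.5,2.1,-19.8],"turn": 0},{"claw": 0,"delta_pos": [7.5,2.1,-19.8],"turn": 0},{"claw": 0,"delta_pos": [0,0,0],"turn": 0}])

```text
clock: 9.82
eef_pos: [616.0, 5.2, 173.0]
tcp_rot: [-3.126, -0.548, 0.103]
contact_force: [2.2, 0.7, -1.4]
opening: 0.128
grasp_force: 90.1
```

```bash
python3 - <<'E'
from h import *
chain([610,0,195],[578.8,-319.7,195],[578.8,-319.7,60])
E
```

```text
at [616.    5.2 173. ] [-3.126 -0.548  0.103] F [ 2.2  0.7 -1.4] q [-0.04  0.23  2.11  0.35  0.27  1.1 ] t 9.8167
-> [610, 0, 195] 1 rows [  5.9   4.2 -22.2]
-> [578.8, -319.7, 195] 9 rows [-6.  34.9 -4.3]
-> [578.8, -319.7, 60] 4 rows [-17.6   0.5  28.8]
```

Call:
step_arm(motion=[{"claw": 0,"delta_pos": [6,4,-22],"turn": 0},{"claw": 0,"delta_pos": [-5.4,31,-3.9],"turn": 0},{"claw": 0,"delta_pos": [-5.4,31,-3.9],"turn": 0},{"claw": 0,"delta_pos": [-5.4,31,-3.9],"turn": 0},{"claw": 0,"delta_pos": [-5.4,31,-3.9],"turn": 0},{"claw": 0,"delta_pos": [-5.4,31,-3.9],"turn": 0},{"claw": 0,"delta_pos": [-5.4,31,-3.9],"turn": 0},{"claw": 0,"delta_pos": [-5.4,31,-3.9],"turn": 0}])

```text
clock: 10.48
eef_pos: [586.6, -221.3, 191.2]
tcp_rot: [-3.124, -0.545, 0.102]
contact_force: [1.6, 0.1, -2.2]
opening: 0.125
grasp_force: 90.0
```

```bash
python3 - <<'E'
from h import *
chain([578.8,-319.7,195],[578.8,-319.7,60])
E
```

```text
at [ 586.6 -221.3  191.2] [-3.124 -0.545  0.102] F [ 1.6  0.1 -2.2] q [-0.54  0.26  2.02  0.7   0.53  0.37] t 10.4833
-> [578.8, -319.7, 195] 3 rows [-4.4 32.3 -4.7]
-> [578.8, -319.7, 60] 4 rows [-17.5   0.5  28.9]
```

Call:
step_arm(motion=[{"claw": 0,"delta_pos": [-4.4,32.3,-4.7],"turn": 0},{"claw": 0,"delta_pos": [-4.4,32.3,-4.7],"turn": 0},{"claw": 0,"delta_pos": [-4.4,32.3,-4.7],"turn": 0},{"claw": 0,"delta_pos": [-17.5,0.5,28.9],"turn": 0},{"claw": 0,"delta_pos": [-17.5,0.5,28.9],"turn": 0},{"claw": 0,"delta_pos": [-17.5,0.5,28.9],"turn": 0},{"claw": 0,"delta_pos": [-11,0.3,17.5],"turn": 0},{"claw": 0,"delta_pos": [0,0,0],"turn": 0}])

```text
clock: 11.15
eef_pos: [575.8, -317.1, 67.8]
tcp_rot: [-3.119, -0.538, 0.099]
contact_force: [-0.2, 0.4, -2.0]
opening: 0.128
grasp_force: 89.9
```

```bash
python3 - <<'E'
from h import *
chain([578.8,-319.7,43])
E
```

```text
at [ 575.8 -317.1   67.8] [-3.119 -0.538  0.099] F [-0.2  0.4 -2. ] q [-0.7   0.52  1.98  1.02  0.47 -0.12] t 11.15
-> [578.8, -319.7, 43] 1 rows [-10.4   3.4  22.6]
```

Call:
step_arm(motion=[{"claw": 0,"delta_pos": [-5.2,1.7,11.3],"turn": 0},{"claw": 0,"delta_pos": [-5.2,1.7,11.3],"turn": 0},{"claw": 0,"delta_pos": [0,0,0],"turn": 0}])

```text
clock: 11.4
eef_pos: [581.4, -321.7, 47.9]
tcp_rot: [-3.125, -0.543, 0.101]
contact_force: [-0.7, 0.6, -2.9]
opening: 0.131
grasp_force: 90.1
```

```bash
python3 - <<'E'
from h import *
chain([578.8,-319.7,42])
E
```

```text
at [ 581.4 -321.7   47.9] [-3.125 -0.543  0.101] F [-0.7  0.6 -2.9] q [-0.7   0.56  1.97  1.09  0.45 -0.2 ] t 11.4
-> [578.8, -319.7, 42] 1 rows [-5.1 -2.2  3.9]
```

Call:
step_arm(motion=[{"claw": 0,"delta_pos": [-1.3,0,2.1],"turn": 0},{"claw": 0,"delta_pos": [-1.3,0,2.1],"turn": 0},{"claw": 0,"delta_pos": [0,0,0],"turn": 0}])

```text
clock: 11.65
eef_pos: [581.7, -322.0, 45.0]
tcp_rot: [-3.127, -0.544, 0.103]
contact_force: [0.0, 0.8, -2.5]
opening: 0.13
grasp_force: 90.1
```

Call:
step_arm(motion=[{"claw": 0,"delta_pos": [-1,0,1.7],"turn": 0},{"claw": 0,"delta_pos": [0,0,0],"turn": 0},{"claw": 40,"delta_pos": [0,0,0],"turn": 0},{"claw": 40,"delta_pos": [0,0,0],"turn": 0},{"claw": 40,"delta_pos": [0,0,0],"turn": 0},{"claw": 40,"delta_pos": [0,0,0],"turn": 0}])

```text
clock: 12.15
eef_pos: [581.6, -322.0, 42.7]
tcp_rot: [-3.126, -0.544, 0.102]
contact_force: [0.2, 0.5, 0.4]
opening: 0.466
grasp_force: 0.0
```

```bash
python3 - <<'E'
from h import *
from rig import *
f=grab_frame("top"); pickle.dump(f,open("f1.pkl","wb"))
chain([500,-310,150],[470,-225,150])
g=grab_frame("side")
print(proj(f,[552,-121,115]))
t=cv2.resize(f["img"][150:260,230:400],None,fx=4,fy=4,interpolation=cv2.INTER_CUBIC); cv2.imwrite("pics/c2.png",t[:,:,::-1])
E
```

```text
at [ 581.5 -322.    42.6] [-3.126 -0.543  0.102] F [0.3 0.2 0.2] q [-0.7   0.57  1.98  1.11  0.44 -0.23] t 12.2
-> [500, -310, 150] 4 rows [ -3.2  -5.6 -33.2]
-> [470, -225, 150] 3 rows [ -6.  -29.3  -3.2]
[305.76661429 215.83374154]
```

View pics/c2.png

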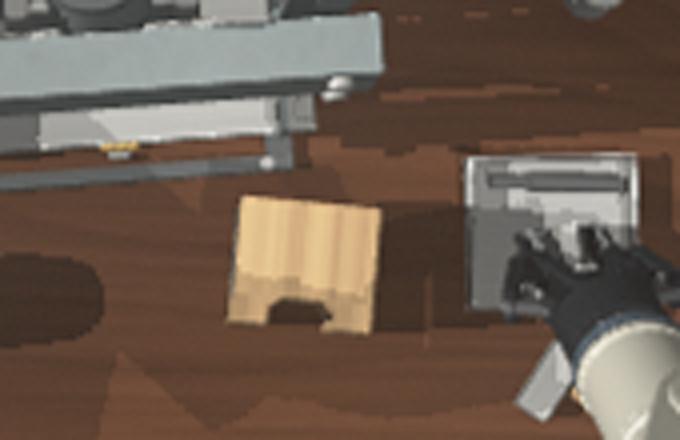

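The dog stands released in the tray at c2 (585,240), the rail is clear and the block hasn't moved. Next I open fully and push the block left with the back of the left finger.

```bash
python3 - <<'E'
from h import *
chain([570,-322,130],P(-159,-250,130),P(-159,-250,48),P(-159,-125,48))
print(P(-159,-250,48))
E
```

```text
at [ 581.5 -322.    42.5] [-3.126 -0.543  0.102] F [1.  0.3 0.6] q [-0.7   0.57  1.98  1.11  0.44 -0.23] t 12.25
-> [570, -322, 130] 3 rows [ 11.8  -0.8 -26.9]
-> [ 575.9 -239.7  130. ] 3 rows [  4.1 -27.    2.9]
-> [ 575.9 -239.7   48. ] 3 rows [-14.1   0.4  23.4]
-> [ 563.5 -115.3   48. ] 4 rows [  0.1 -31.2   0.5]
[ 575.9 -239.7   48. ]
```

Call:
step_arm(motion=[{"claw": 40,"delta_pos": [9,0,-20],"turn": 0},{"claw": 40,"delta_pos": [9,0,-20],"turn": 0},{"claw": 85,"delta_pos": [9,0,-20],"turn": 0},{"claw": 85,"delta_pos": [9,0,-20],"turn": 0},{"claw": 85,"delta_pos": [4.1,-27,2.9],"turn": 0},{"claw": 85,"delta_pos": [4.1,-27,2.9],"turn": 0},{"claw": 85,"delta_pos": [4.1,-27,2.9],"turn": 0},{"claw": 85,"delta_pos": [0,0,0],"turn": 0}])

```text
clock: 12.92
eef_pos: [576.1, -237.6, 129.1]
tcp_rot: [-3.123, -0.542, 0.104]
contact_force: [-0.9, 0.7, 0.2]
opening: 0.998
grasp_force: 0.0
```

```bash
python3 - <<'E'
from h import *
chain(P(-159,-250,48),P(-159,-125,48))
E
```

```text
at [ 576.1 -237.6  129.1] [-3.123 -0.542  0.104] F [-0.9  0.7  0.2] q [-0.58  0.36  2.06  0.89  0.45  0.12] t 12.9167
-> [ 575.9 -239.7   48. ] 3 rows [-14.1   1.1  23.1]
-> [ 563.5 -115.3   48. ] 4 rows [  0.1 -31.2   0.7]
```

Call:
step_arm(motion=[{"claw": 85,"delta_pos": [-14.1,1.1,23.1],"turn": 0},{"claw": 85,"delta_pos": [-14.1,1.1,23.1],"turn": 0},{"claw": 85,"delta_pos": [-14.1,1.1,23.1],"turn": 0},{"claw": 85,"delta_pos": [0,0,0],"turn": 0},{"claw": 85,"delta_pos": [0,-9,0.2],"turn": 0},{"claw": 85,"delta_pos": [0,-9,0.2],"turn": 0},{"claw": 85,"delta_pos": [0,-9,0.2],"turn": 0},{"claw": 85,"delta_pos": [0,-9,0.2],"turn": 0}])

```text
clock: 13.58
eef_pos: [574.4, -208.9, 50.3]
tcp_rot: [-3.128, -0.546, 0.102]
contact_force: [-0.7, -3.5, 0.7]
opening: 0.995
grasp_force: 0.0
```

```bash
python3 - <<'E'
from h import *
chain(P(-159,-125,48))
E
```

```text
at [ 574.4 -208.9   50.3] [-3.128 -0.546  0.102] F [-0.7 -3.5  0.7] q [-0.52  0.49  2.13  1.36  0.33 -0.34] t 13.5833
-> [ 563.5 -115.3   48. ] 3 rows [ -0.8 -31.4   0.9]
```

Call:
step_arm(motion=[{"claw": 85,"delta_pos": [-0.1,-9,0.2],"turn": 0},{"claw": 85,"delta_pos": [-0.1,-9,0.2],"turn": 0},{"claw": 85,"delta_pos": [-0.1,-9,0.2],"turn": 0},{"claw": 85,"delta_pos": [-0.1,-9,0.2],"turn": 0},{"claw": 85,"delta_pos": [-0.1,-9,0.2],"turn": 0},{"claw": 85,"delta_pos": [-0.1,-9,0.2],"turn": 0},{"claw": 85,"delta_pos": [-0.1,-9,0.2],"turn": 0},{"claw": 85,"delta_pos": [0,0,0],"turn": 0}])

```text
clock: 14.25
eef_pos: [567.1, -144.6, 49.3]
tcp_rot: [-3.126, -0.545, 0.103]
contact_force: [-0.7, -1.0, 0.4]
opening: 0.994
grasp_force: 0.0
```

```bash
cat >> h.py <<'E'
def wood(f,z=115,name=None,r=(150,260,180,400)):
    hsv=cv2.cvtColor(f["img"],cv2.COLOR_RGB2HSV); m=cv2.inRange(hsv,(10,60,150),(28,200,255))
    m[:r[0]]=0;m[r[1]:]=0;m[:,:r[2]]=0;m[:,r[3]:]=0
    m=cv2.morphologyEx(m,cv2.MORPH_CLOSE,np.ones((9,9)))
    c=max(cv2.findContours(m,0,1)[0],key=cv2.contourArea); q=cv2.boxPoints(cv2.minAreaRect(c)); W=np.array([ray(f,u,v,z) for u,v in q])
    e=np.roll(W,-1,0)-W; C=W.mean(0); o=F+90*np.array([np.cos(yw),np.sin(yw)]); d=C[:2]-o; c_,s_=np.cos(yw),np.sin(yw)
    print("area",cv2.contourArea(c),"centre",C.round(1),"press xy",(c_*d[0]+s_*d[1]).round(1),(-s_*d[0]+c_*d[1]).round(1),"sides",np.hypot(e[:,0],e[:,1]).round(1),"ang rel press",(np.degrees(np.arctan2(e[:,1],e[:,0])-yw)).round(1))
E
python3 - <<'E'
from h import *
from rig import *
wood(pickle.load(open("f0.pkl","rb"))["top"])
f=grab_frame("top"); wood(f); chain(P(-159,-125,48))
cv2.imwrite("pics/c3.png",cv2.resize(f["img"][150:260,180:380],None,fx=4,fy=4)[:,:,::-1])
E
```

```text
area 958.0 centre [ 552.6 -120.9  115. ] press xy -170.3 -129.5 sides [ 91.5 102.9  91.6 102.4] ang rel press [ -9.7 -99.5 170.   80.4]
area 947.0 centre [571.3 -17.5 115. ] press xy -141.5 -28.5 sides [105.5 132.6 105.4 131.9] ang rel press [ -28.4 -118.7  151.2   61.3]
at [ 567.2 -145.3   49.2] [-3.127 -0.545  0.103] F [-0.4 -1.1  0.5] q [-0.41  0.47  2.2   1.59  0.27 -0.47] t 14.3
-> [ 563.5 -115.3   48. ] 1 rows [ -1.1 -30.2   1.1]
```

View pics/c3.png

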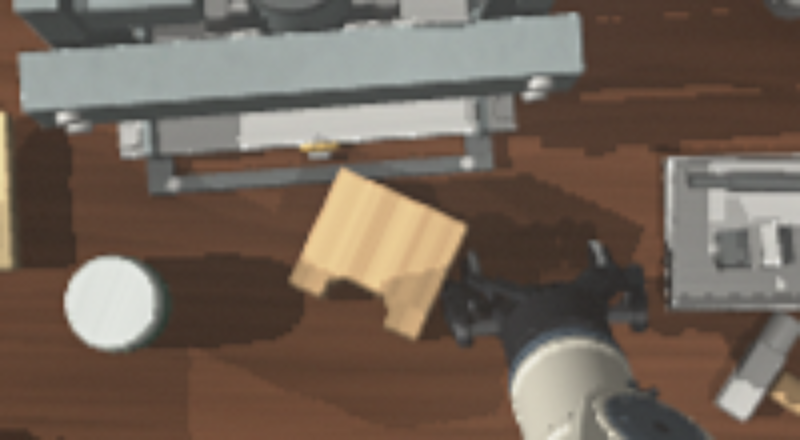

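```bash
cat >> h.py <<'E'
def inP(X):
    o=F+90*np.array([np.cos(yw),np.sin(yw)]); d=np.asarray(X)[:2]-o; c,s=np.cos(yw),np.sin(yw); return np.array([c*d[0]+s*d[1],-s*d[0]+c*d[1]]).round(1)
E
python3 - <<'E'
from h import *
f=pickle.load(open("f1.pkl","rb"))
Q=[inP(ray(f,180+x/4-.4,150+y/4-.4,115)) for x,y in((342,167),(466,228),(415,340),(290,285))]
print(Q,np.mean(Q,0),[ (np.hypot(*(Q[i]-Q[i-1])),np.degrees(np.arctan2(*(Q[i]-Q[i-1])[::-1]))) for i in range(4)])
from rig import sense; print(inP(sense()["eef_pos"]))
E
```

```text
[array([-91.7, -17.7]), array([-142.3, -103.7]), array([-220.1,  -61. ]), array([-174. ,   25.7])] [-157.025  -39.175] [(np.float64(93.04219472905828), np.float64(-27.80442998766408)), (np.float64(99.78156142294027), np.float64(-120.47136766126029)), (np.float64(88.74756334683222), np.float64(151.24011822621284)), (np.float64(98.19419534779028), np.float64(61.99959182380937))]
[-158.2 -155.1]
```

The block yawed to -28.5° with its front-left corner at the rail, because the finger contact was too far back. I'll back off, move the finger forward by 75 mm and push left near the front of its right face, so the rail squares it.

```bash
python3 - <<'E'
from h import *
chain(P(-158,-172,46),P(-85,-172,42),P(-85,-130,42))
E
```

```text
at [ 567.2 -145.3   49.2] [-3.127 -0.545  0.103] F [-0.4 -1.1  0.5] q [-0.41  0.47  2.2   1.59  0.27 -0.47] t 14.3
-> [ 569.1 -162.    46. ] 1 rows [-1.5 16.9  2.5]
-> [ 641.8 -154.8   42. ] 2 rows [30.2  0.5 20.7]
-> [ 637.6 -113.    42. ] 2 rows [  0.1 -21.    0.3]
```

Call:
step_arm(motion=[{"claw": 85,"delta_pos": [-1.5,17,2.5],"turn": 0},{"claw": 85,"delta_pos": [20,0.3,13.8],"turn": 0},{"claw": 85,"delta_pos": [20,0.3,13.8],"turn": 0},{"claw": 85,"delta_pos": [20,0.3,13.8],"turn": 0},{"claw": 85,"delta_pos": [0,-7,0.1],"turn": 0},{"claw": 85,"delta_pos": [0,-7,0.1],"turn": 0},{"claw": 85,"delta_pos": [0,-7,0.1],"turn": 0},{"claw": 85,"delta_pos": [0,-7,0.1],"turn": 0}])

```text
clock: 14.97
eef_pos: [637.8, -127.5, 40.4]
tcp_rot: [-3.126, -0.544, 0.101]
contact_force: [1.6, -3.1, 2.2]
opening: 0.995
grasp_force: 0.0
```

```bash
python3 - <<'E'
from h import *
from rig import *
chain(P(-85,-107,42)); print(inP(sense()["eef_pos"]))
E
```

```text
at [ 637.8 -127.5   40.4] [-3.126 -0.544  0.101] F [ 1.6 -3.1  2.2] q [-0.31  0.54  2.08  1.43  0.23 -0.22] t 14.9667
-> [635.3 -90.1  42. ] 1 rows [  1.9 -37.5  -0.1]
[ -86.3 -144.5]
```

Call:
step_arm(motion=[{"claw": 85,"delta_pos": [0.3,-6,0],"turn": 0},{"claw": 85,"delta_pos": [0.3,-6,0],"turn": 0},{"claw": 85,"delta_pos": [0.3,-6,0],"turn": 0},{"claw": 85,"delta_pos": [0.3,-6,0],"turn": 0},{"claw": 85,"delta_pos": [0,0,0],"turn": 0}])

```text
clock: 15.38
eef_pos: [635.8, -102.1, 40.5]
tcp_rot: [-3.125, -0.542, 0.103]
contact_force: [0.0, 0.3, 0.0]
opening: 0.999
grasp_force: 0.0
```

```bash
python3 - <<'E'
from h import *
from rig import *
chain(P(-85,-107,42)); print(inP(sense()["eef_pos"]))
f=grab_frame("top"); hsv=cv2.cvtColor(f["img"],cv2.COLOR_RGB2HSV)
cv2.imwrite("pics/c4.png",cv2.resize(f["img"][150:260,180:380],None,fx=4,fy=4,interpolation=cv2.INTER_CUBIC)[:,:,::-1])
E
```

```text
at [ 635.8 -102.1   40.5] [-3.125 -0.542  0.103] F [0.  0.3 0. ] q [-0.27  0.53  2.09  1.5   0.2  -0.25] t 15.3833
-> [635.3 -90.1  42. ] 1 rows [  1.5 -12.   -0.7]
[ -85.7 -119. ]
```

View pics/c4.png

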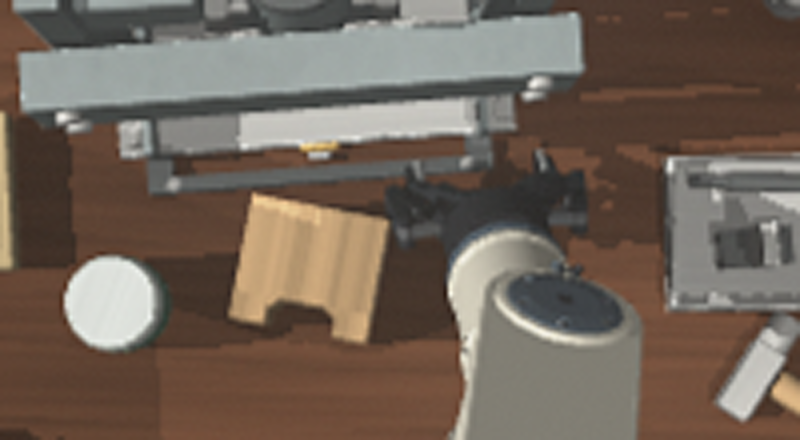

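The block has now moved left and is less rotated, with top corners at about (252,193), (388,220), (367,345) and (230,318). Its pose follows from these.

```bash
cat >> h.py <<'E'
def corners(f,pts,z=115,u0=180,v0=150,k=4):
    Q=np.array([inP(ray(f,u0+x/k-.4,v0+y/k-.4,z)) for x,y in pts]); e=Q-np.roll(Q,1,0)
    print(Q.tolist(),"ctr",Q.mean(0).round(1),"len",np.hypot(*e.T).round(1),"ang",np.degrees(np.arctan2(e[:,1],e[:,0])).round(1))
E
python3 - <<'E'
from h import *
f=pickle.load(open("f1.pkl","rb")); corners(f,((252,193),(388,220),(367,345),(230,318)))
chain(P(-90,-140,42),P(-110,-160,180),P(-260,0,180),P(-260,0,70))
E
```

```text
[[-105.8, 48.4], [-132.4, -48.0], [-221.1, -26.3], [-194.5, 70.3]] ctr [-163.4   11.1] len [ 91.4 100.   91.3 100.2] ang [ -13.9 -105.4  166.3   74.6]
at [ 635.9 -102.5   40.5] [-3.125 -0.543  0.103] F [-0.5 -0.2 -0.3] q [-0.27  0.53  2.09  1.5   0.2  -0.25] t 15.4333
-> [ 633.6 -123.4   42. ] 1 rows [-3.  20.5 -3.9]
-> [ 615.7 -145.3  180. ] 4 rows [ 13.5   4.4 -32.2]
-> [450.5  -1.  180. ] 6 rows [-21.3 -27.  -12.4]
-> [450.5  -1.   70. ] 3 rows [-18.9   0.5  31.4]
```

Call:
step_arm(motion=[{"claw": 85,"delta_pos": [-3,20.5,-3.9],"turn": 0},{"claw": 85,"delta_pos": [5,6.5,-35],"turn": 0},{"claw": 85,"delta_pos": [5,6.5,-35],"turn": 0},{"claw": 50,"delta_pos": [5,6.5,-35],"turn": 0},{"claw": 50,"delta_pos": [0,0,0],"turn": 0}])

```text
clock: 15.85
eef_pos: [601.2, -148.3, 132.1]
tcp_rot: [-3.129, -0.549, 0.105]
contact_force: [1.0, -0.9, 0.6]
opening: 0.738
grasp_force: 0.0
```

```bash
python3 - <<'E'
from h import *
chain(P(-265,11,150),P(-265,11,35))
E
```

```text
at [ 601.2 -148.3  132.1] [-3.129 -0.549  0.105] F [ 1.  -0.9  0.6] q [-0.38  0.33  2.1   0.89  0.34  0.29] t 15.85
-> [444.5   9.5 150. ] 6 rows [-18.2 -29.1 -14.3]
-> [444.5   9.5  35. ] 4 rows [-15.    0.3  24.5]
```

```bash
python3 - <<'E'
from h import *
chain([445,-120,155],[444.5,9.5,155],P(-265,11,35))
E
```

```text
at [ 601.2 -148.3  132.1] [-3.129 -0.549  0.105] F [ 1.  -0.9  0.6] q [-0.38  0.33  2.1   0.89  0.34  0.29] t 15.85
-> [445, -120, 155] 5 rows [-23.6  -9.1 -19.7]
-> [444.5, 9.5, 155] 4 rows [  2.8 -32.2   2.1]
-> [444.5   9.5  35. ] 4 rows [-15.6   0.3  25.6]
```

Call:
step_arm(motion=[{"claw": 50,"delta_pos": [-23.6,-9.1,-19.7],"turn": 0},{"claw": 50,"delta_pos": [-23.6,-9.1,-19.7],"turn": 0},{"claw": 50,"delta_pos": [-23.6,-9.1,-19.7],"turn": 0},{"claw": 50,"delta_pos": [-23.6,-9.1,-19.7],"turn": 0},{"claw": 50,"delta_pos": [-23.6,-9.1,-19.7],"turn": 0},{"claw": 50,"delta_pos": [0,0,0],"turn": 0}])

```text
clock: 16.35
eef_pos: [439.5, -115.5, 150.0]
tcp_rot: [-3.12, -0.542, 0.102]
contact_force: [-0.1, 0.3, 0.1]
opening: 0.585
grasp_force: 0.0
```

```bash
python3 - <<'E'
from h import *
chain([445,-120,155],[444.5,9.5,155],P(-265,11,35))
E
```

```text
at [ 439.5 -115.5  150. ] [-3.12  -0.542  0.102] F [-0.1  0.3  0.1] q [-0.49  0.07  2.4   0.98  0.37  0.1 ] t 16.35
-> [445, -120, 155] 1 rows [ 6.9  5.  -1.9]
-> [444.5, 9.5, 155] 4 rows [  2.7 -32.2   2.3]
-> [444.5   9.5  35. ] 4 rows [-15.5   0.5  25.7]
```

Now left behind the block.

Call:
step_arm(motion=[{"claw": 50,"delta_pos": [3.5,-25,0],"turn": 0},{"claw": 50,"delta_pos": [3.5,-25,0],"turn": 0},{"claw": 50,"delta_pos": [3.5,-25,0],"turn": 0},{"claw": 50,"delta_pos": [3.5,-25,0],"turn": 0},{"claw": 50,"delta_pos": [2,-25,0],"turn": 0},{"claw": 50,"delta_pos": [0,0,0],"turn": 0}])

```text
clock: 16.85
eef_pos: [444.3, 4.0, 160.6]
tcp_rot: [-3.122, -0.543, 0.102]
contact_force: [0.4, -0.5, 0.5]
opening: 0.588
grasp_force: 0.0
```

```bash
python3 - <<'E'
from h import *
chain(P(-265,11,35))
E
```

```text
at [444.3   4.  160.6] [-3.122 -0.543  0.102] F [ 0.4 -0.5  0.5] q [-0.08 -0.    2.44  0.59  0.2   0.83] t 16.85
-> [444.5   9.5  35. ] 4 rows [-16.1  -0.8  27. ]
```

Call:
step_arm(motion=[{"claw": 50,"delta_pos": [-10,-0.5,17],"turn": 0},{"claw": 50,"delta_pos": [-10,-0.5,17],"turn": 0},{"claw": 50,"delta_pos": [-10,-0.5,17],"turn": 0},{"claw": 50,"delta_pos": [-10,-0.5,17],"turn": 0},{"claw": 50,"delta_pos": [-10,-0.5,17],"turn": 0},{"claw": 50,"delta_pos": [-10,-0.5,17],"turn": 0},{"claw": 50,"delta_pos": [0,0,0],"turn": 0}])

```text
clock: 17.43
eef_pos: [447.5, 12.2, 112.9]
tcp_rot: [-3.098, -0.552, 0.102]
contact_force: [-0.7, 0.9, -0.8]
opening: 0.584
grasp_force: 0.0
```

```bash
python3 - <<'E'
from h import *
chain(P(-265,11,35))
E
```

```text
at [447.5  12.2 112.9] [-3.098 -0.552  0.102] F [-0.7  0.9 -0.8] q [-0.08  0.14  2.48  1.71  0.14 -0.3 ] t 17.4333
-> [444.5   9.5  35. ] 3 rows [-14.5   1.7  21.5]
```

Call:
step_arm(motion=[{"claw": 50,"delta_pos": [-7.5,0.5,11],"turn": 0},{"claw": 50,"delta_pos": [-7.5,0.5,11],"turn": 0},{"claw": 50,"delta_pos": [-7.5,0.5,11],"turn": 0},{"claw": 50,"delta_pos": [-7.5,0.5,11],"turn": 0},{"claw": 50,"delta_pos": [-7.5,0.5,11],"turn": 0},{"claw": 50,"delta_pos": [-7.5,0.5,11],"turn": 0},{"claw": 50,"delta_pos": [0,0,0],"turn": 0}])

```text
clock: 18.02
eef_pos: [443.5, 14.6, 47.2]
tcp_rot: [-3.09, -0.549, 0.102]
contact_force: [-0.7, -0.2, 0.2]
opening: 0.586
grasp_force: 0.0
```

```bash
python3 - <<'E'
from h import *
from rig import sense
chain(P(-265,11,35),P(-225,11,35)); print(inP(sense()["eef_pos"]))
E
```

```text
at [443.5  14.6  47.2] [-3.09  -0.549  0.102] F [-0.7 -0.2  0.2] q [-0.08  0.36  2.52  2.64  0.31 -1.25] t 18.0167
-> [444.5   9.5  35. ] 1 rows [-6.   5.7 10.3]
-> [484.3  13.4  35. ] 2 rows [17.1  0.6 10.4]
[-265.4   16.2]
```

Call:
step_arm(motion=[{"claw": 50,"delta_pos": [-6,5.7,10.3],"turn": 0},{"claw": 50,"delta_pos": [8.5,0.2,5.2],"turn": 0},{"claw": 50,"delta_pos": [8.5,0.2,5.2],"turn": 0},{"claw": 50,"delta_pos": [8.5,0.2,5.2],"turn": 0},{"claw": 50,"delta_pos": [6.8,0.2,4.2],"turn": 0},{"claw": 50,"delta_pos": [6.8,0.2,4.2],"turn": 0},{"claw": 50,"delta_pos": [5,0.2,3.1],"turn": 0}])

```text
clock: 18.6
eef_pos: [497.9, 15.2, 37.4]
tcp_rot: [-3.091, -0.552, 0.103]
contact_force: [-3.0, -2.3, 0.9]
opening: 0.586
grasp_force: 1.5
```

```bash
python3 - <<'E'
from h import *
from rig import *
chain(P(-195,11,35)); print(inP(sense()["eef_pos"]))
f=grab_frame("top"); cv2.imwrite("pics/c5.png",cv2.resize(f["img"][150:260,180:380],None,fx=4,fy=4,interpolation=cv2.INTER_CUBIC)[:,:,::-1])
E
```

```text
at [497.9  15.2  37.4] [-3.091 -0.552  0.103] F [-3.  -2.3  0.9] q [-0.06  0.43  2.41  2.61  0.27 -1.2 ] t 18.6
-> [514.1  16.4  35. ] 1 rows [12.6  1.  10.5]
[-211.3   11.4]
```

View pics/c5.png

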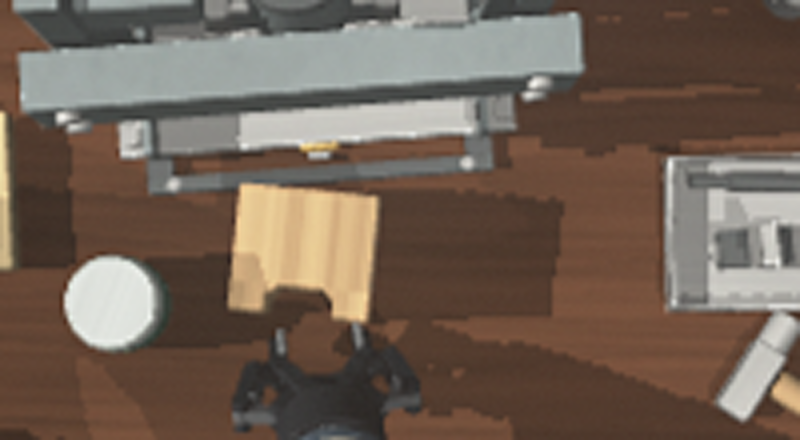

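The top view shows the block at corners (242,183), (379,197), (369,322) and (229,309), rotating nicely with the right finger on the right cheek. I'll calibrate an automatic measurement against these corners.

```bash
python3 - <<'E'
from h import *
from rig import *
f=pickle.load(open("f1.pkl","rb")); corners(f,((242,183),(379,197),(369,322),(229,309)))
f=grab_frame("top"); pickle.dump(f,open("f5.pkl","wb"))
hsv=cv2.cvtColor(f["img"],cv2.COLOR_RGB2HSV)
for x,y in((300,230),(245,290),(350,300),(260,200),(450,250),(200,230),(300,300),(300,330),(120,300),(450,370)): print((x,y),hsv[150+y//4,180+x//4])
E
```

```text
[[-98.1, 55.1], [-115.4, -42.8], [-204.7, -29.0], [-188.0, 70.6]] ctr [-151.6   13.5] len [ 91.2  99.4  90.4 101. ] ang [  -9.8 -100.   171.2   80.5]
(300, 230) [ 18  96 223]
(245, 290) [ 16  98 197]
(350, 300) [ 18  94 227]
(260, 200) [ 19  92 229]
(450, 250) [ 11 105  78]
(200, 230) [ 11 110  95]
(300, 300) [ 12 103  72]
(300, 330) [ 11 117 100]
(120, 300) [ 45   7 228]
(450, 370) [ 12 111  76]
```

```bash
python3 - <<'E'
from h import *
chain(P(-233,18,50),P(-196,18,50),P(-196,-5,50))
E
```

```text
at [498.4  15.3  37.5] [-3.091 -0.554  0.103] F [-0.5  0.5  0.1] q [-0.06  0.43  2.41  2.61  0.28 -1.2 ] t 18.7
-> [475.6  19.6  50. ] 1 rows [-12.3  -7.8 -22. ]
-> [512.4  23.3  50. ] 1 rows [31.5  1.1 19.4]
-> [5.147e+02 4.000e-01 5.000e+01] 1 rows [-0.1 23.  -1.2]
```

Call:
step_arm(motion=[{"claw": 0,"delta_pos": [-6.1,-3.9,-11],"turn": 0},{"claw": 0,"delta_pos": [-6.1,-3.9,-11],"turn": 0},{"claw": 0,"delta_pos": [0,0,0],"turn": 0},{"claw": 0,"delta_pos": [0,0,0],"turn": 0},{"claw": 0,"delta_pos": [0,0,0],"turn": 0},{"claw": 0,"delta_pos": [10.5,0.4,6.5],"turn": 0},{"claw": 0,"delta_pos": [10.5,0.4,6.5],"turn": 0},{"claw": 0,"delta_pos": [8,0.4,5],"turn": 0}])

```text
clock: 19.37
eef_pos: [510.0, 22.6, 49.4]
tcp_rot: [-3.091, -0.553, 0.102]
contact_force: [-0.0, 1.2, 0.4]
opening: 0.003
grasp_force: 0.0
```

```bash
python3 - <<'E'
from h import *
from rig import sense
chain(P(-196,-5,50)); print(inP(sense()["eef_pos"]))
E
```

```text
at [510.   22.6  49.4] [-3.091 -0.553  0.102] F [-0.   1.2  0.4] q [-0.04  0.4   2.39  2.55  0.23 -1.11] t 19.3667
-> [5.147e+02 4.000e-01 5.000e+01] 1 rows [ 2.4 22.6 -0.4]
[-198.5   17.6]
```

Inserted without contact. Now drag right.

Call:
step_arm(motion=[{"claw": 0,"delta_pos": [0.5,5,0],"turn": 0},{"claw": 0,"delta_pos": [0.5,5,0],"turn": 0},{"claw": 0,"delta_pos": [0.5,5,0],"turn": 0},{"claw": 0,"delta_pos": [0.5,5,0],"turn": 0},{"claw": 0,"delta_pos": [0,4,0],"turn": 0},{"claw": 0,"delta_pos": [0,0,0],"turn": 0}])

```text
clock: 19.87
eef_pos: [513.6, -1.6, 49.2]
tcp_rot: [-3.091, -0.552, 0.102]
contact_force: [-0.5, -0.4, -0.3]
opening: -0.002
grasp_force: 0.0
```

```bash
cat >> h.py <<'E'
def wood2(f,z=115):
    hsv=cv2.cvtColor(f["img"],cv2.COLOR_RGB2HSV); m=cv2.inRange(hsv,(14,60,150),(24,140,255)); m[:150]=0;m[260:]=0;m[:,:225]=0;m[:,300:]=0
    m=cv2.morphologyEx(m,cv2.MORPH_OPEN,np.ones((3,3))); c=max(cv2.findContours(m,0,1)[0],key=cv2.contourArea)
    h=cv2.convexHull(c)[:,0].astype(float); W=np.array([inP(ray(f,u,v,z)) for u,v in h],np.float32)
    (x,y),(a,b),t=cv2.minAreaRect(W); print("block top: ctr",round(x,1),round(y,1),"sides",round(a,1),round(b,1),"ang",round((t+45)%90-45,1))
E
python3 - <<'E'
from h import *
from rig import *
wood2(pickle.load(open("f5.pkl","rb")))
f=grab_frame("top"); wood2(f); chain(P(-235,5,50)); print(inP(sense()["eef_pos"]))
E
```

```text
block top: ctr -149.6 15.0 sides 101.2 91.2 ang -9.7
block top: ctr -153.9 5.7 sides 90.9 100.9 ang 2.9
at [513.3  -1.4  49.1] [-3.091 -0.552  0.102] F [-0.1 -0.1  0.3] q [-0.11  0.4   2.38  2.38  0.23 -1.01] t 19.9167
-> [474.9   6.5  50. ] 2 rows [-15.7  -6.4  -9.9]
[-197.6   -6.6]
```

Call:
step_arm(motion=[{"claw": 0,"delta_pos": [-15.7,-5.5,-9.9],"turn": 0},{"claw": 60,"delta_pos": [-15.7,-5.5,-9.9],"turn": 0},{"claw": 60,"delta_pos": [-7.7,0,12.9],"turn": 0},{"claw": 60,"delta_pos": [0,0,0],"turn": 0},{"claw": 60,"delta_pos": [8.5,0.2,5.2],"turn": 0},{"claw": 60,"delta_pos": [8.5,0.2,5.2],"turn": 0},{"claw": 60,"delta_pos": [5,0.1,3.1],"turn": 0}])

```text
clock: 20.5
eef_pos: [503.7, 8.7, 36.2]
tcp_rot: [-3.091, -0.555, 0.103]
contact_force: [-4.1, 1.2, 0.9]
opening: 0.703
grasp_force: 2.7
```

```bash
python3 - <<'E'
from h import *
from rig import *
chain(P(-189,4,35)); print(inP(sense()["eef_pos"]))
E
```

```text
at [503.7   8.7  36.2] [-3.091 -0.555  0.103] F [-4.1  1.2  0.9] q [-0.08  0.43  2.4   2.57  0.28 -1.18] t 20.5
-> [520.8  10.   35. ] 1 rows [13.9  1.  10. ]
[-206.1    4.3]
```

Call:
step_arm(motion=[{"claw": 60,"delta_pos": [4.2,0.1,2.7],"turn": 0},{"claw": 60,"delta_pos": [4.2,0.1,2.7],"turn": 0},{"claw": 60,"delta_pos": [0,0,0],"turn": 0}])

```text
clock: 20.75
eef_pos: [511.8, 9.8, 35.4]
tcp_rot: [-3.091, -0.553, 0.103]
contact_force: [0.1, -0.5, -1.5]
opening: 0.698
grasp_force: 0.0
```

```bash
python3 - <<'E'
from h import *
from rig import *
f=grab_frame("top"); wood2(f); chain(P(-189,4,35)); print(inP(sense()["eef_pos"]))
E
```

```text
block top: ctr -146.0 5.0 sides 91.2 101.0 ang 1.8
at [511.4   9.8  35.3] [-3.091 -0.553  0.103] F [-0.7 -0.5 -0.3] q [-0.08  0.44  2.39  2.56  0.27 -1.16] t 20.8
-> [520.8  10.   35. ] 1 rows [7.8 1.  5.2]
[-198.4    4.7]
```

Call:
step_arm(motion=[{"claw": 60,"delta_pos": [3.4,0.1,2.1],"turn": 0},{"claw": 60,"delta_pos": [3.4,0.1,2.1],"turn": 0},{"claw": 60,"delta_pos": [3,0.1,1.9],"turn": 0},{"claw": 60,"delta_pos": [0,0,0],"turn": 0}])

```text
clock: 21.13
eef_pos: [521.3, 10.9, 34.5]
tcp_rot: [-3.091, -0.55, 0.102]
contact_force: [-5.5, -0.3, 2.1]
opening: 0.704
grasp_force: 2.5
```

```bash
python3 - <<'E'
from h import *
from rig import *
f=grab_frame("top"); wood2(f); chain(P(-210,4,60),P(-210,4,108)); print(inP(sense()["eef_pos"]))
E
```

```text
block top: ctr -136.5 5.0 sides 90.5 101.0 ang 1.8
at [521.3  10.9  34.5] [-3.091 -0.55   0.102] F [-4.6  0.   0.5] q [-0.07  0.45  2.37  2.54  0.25 -1.13] t 21.1833
-> [499.9   8.   60. ] 1 rows [ -5.  -1. -33.]
-> [499.9   8.  108. ] 2 rows [ 12.5  -1.  -20.4]
[-188.5    4.8]
```

Step 2 pose reached: block x about -137, y about 4 and yaw within 2°. Now I raise the fingers and tip it.

```bash
python3 - <<'E'
from h import *
chain(P(-205,4,50),P(-215,4,102),P(-188,4,102),P(-165,4,112),P(-140,4,120))
E
```

```text
at [521.3  10.9  34.5] [-3.091 -0.55   0.102] F [-4.6  0.   0.5] q [-0.07  0.45  2.37  2.54  0.25 -1.13] t 21.1833
-> [504.9   8.5  50. ] 1 rows [ -6.   -0.4 -21.9]
-> [494.9   7.5 102. ] 2 rows [  9.3  -1.3 -24.8]
-> [521.8  10.1 102. ] 1 rows [23.   0.9 14.1]
-> [544.7  12.4 112. ] 1 rows [24.8  0.2  3.5]
-> [569.5  14.9 120. ] 1 rows [25.4  0.4  6.2]
```

Call:
step_arm(motion=[{"claw": 60,"delta_pos": [-6,-0.4,-22],"turn": 0},{"claw": 60,"delta_pos": [6.2,-0.8,-16.5],"turn": 0},{"claw": 60,"delta_pos": [6.2,-0.8,-16.5],"turn": 0},{"claw": 60,"delta_pos": [6.2,-0.8,-16.5],"turn": 0},{"claw": 60,"delta_pos": [0,0,0],"turn": 0},{"claw": 60,"delta_pos": [0,0,0],"turn": 0}])

```text
clock: 21.68
eef_pos: [498.6, 8.8, 91.9]
tcp_rot: [-3.088, -0.554, 0.103]
contact_force: [0.1, 0.0, -0.3]
opening: 0.706
grasp_force: 0.0
```

```bash
python3 - <<'E'
from h import *
from rig import *
print(inP(sense()["eef_pos"]));chain(P(-188,4,102),P(-165,4,112),P(-140,4,120))
E
```

```text
[-211.2    5. ]
at [498.6   8.8  91.9] [-3.088 -0.554  0.103] F [ 0.1  0.  -0.3] q [-0.09  0.27  2.39  1.93  0.16 -0.53] t 21.6833
-> [521.8  10.1 102. ] 1 rows [25.   1.3  3.6]
-> [544.7  12.4 112. ] 1 rows [24.8  0.3  3.6]
-> [569.5  14.9 120. ] 1 rows [25.4  0.4  6.3]
```

Call:
step_arm(motion=[{"claw": 60,"delta_pos": [12.5,0.6,1.8],"turn": 0},{"claw": 60,"delta_pos": [12.5,0.6,1.8],"turn": 0},{"claw": 60,"delta_pos": [8.3,0.1,1.2],"turn": 0},{"claw": 60,"delta_pos": [8.3,0.1,1.2],"turn": 0},{"claw": 60,"delta_pos": [8.3,0.1,1.2],"turn": 0}])

```text
clock: 22.1
eef_pos: [543.3, 12.8, 110.0]
tcp_rot: [-3.085, -0.55, 0.101]
contact_force: [-6.5, -1.4, 5.2]
opening: 0.697
grasp_force: 3.6
```

```bash
python3 - <<'E'
from h import *
from rig import *
print(inP(sense()["eef_pos"]));chain(P(-165,4,112),P(-140,4,120),P(-120,4,122))
f=grab_frame("top"); wood2(f)
E
```

```text
[-166.3    4.5]
at [543.3  12.8 110. ] [-3.085 -0.55   0.101] F [-6.5 -1.4  5.2] q [-0.07  0.27  2.29  1.3   0.15  0.13] t 22.1
-> [544.7  12.4 112. ] 1 rows [ 2.2  0.4 -1. ]
-> [569.5  14.9 120. ] 1 rows [25.4  0.4  6.2]
-> [589.5  16.9 122. ] 1 rows [18.2  0.5  8.8]
block top: ctr -110.1 6.5 sides 87.3 101.3 ang 0.0
```

Tipping is under way, square. Continue along the arc.

Call:
step_arm(motion=[{"claw": 60,"delta_pos": [9,0.2,1.9],"turn": 0},{"claw": 60,"delta_pos": [9,0.2,1.9],"turn": 0},{"claw": 60,"delta_pos": [9,0.2,2.2],"turn": 0},{"claw": 60,"delta_pos": [8,0.2,2.5],"turn": 0},{"claw": 60,"delta_pos": [8,0.2,3],"turn": 0}])

```text
clock: 22.57
eef_pos: [586.8, 17.0, 123.3]
tcp_rot: [-3.085, -0.551, 0.102]
contact_force: [0.7, 0.5, 0.3]
opening: 0.707
grasp_force: 0.1
```

```bash
python3 - <<'E'
from h import *
from rig import *
print(inP(sense()["eef_pos"]));chain(P(-120,4,122))
f=grab_frame("top"); wood2(f,103); g=grab_frame("side"); cv2.imwrite("pics/side9.png",g["img"][:,:,::-1])
E
```

```text
[-122.6    4.3]
at [586.8  17.  123.3] [-3.085 -0.551  0.102] F [0.7 0.5 0.3] q [-0.05  0.29  2.2   0.9   0.17  0.54] t 22.5667
-> [589.5  16.9 122. ] 1 rows [1.6 0.5 2.5]
block top: ctr -81.7 6.9 sides 102.0 70.6 ang -3.9
```

Call:
step_arm(motion=[{"claw": 60,"delta_pos": [-14,0,-20],"turn": 0},{"claw": 60,"delta_pos": [-14,0,-20],"turn": 0},{"claw": 60,"delta_pos": [0,0,0],"turn": 0},{"claw": 60,"delta_pos": [0,0,0],"turn": 0},{"claw": 60,"delta_pos": [0,0,0],"turn": 0},{"claw": 60,"delta_pos": [0,0,0],"turn": 0}])

```text
clock: 23.17
eef_pos: [542.4, 9.8, 142.8]
tcp_rot: [-3.086, -0.551, 0.102]
contact_force: [-0.1, 0.5, -0.6]
opening: 0.703
grasp_force: 0.0
```

```bash
python3 - <<'E'
from h import *
from rig import *
print(inP(sense()["eef_pos"]));chain(P(-200,4,100))
f=grab_frame("top"); wood2(f,103); g=grab_frame("side")
a=cv2.resize(f["img"][160:230,220:310],None,fx=4.4,fy=4.4,interpolation=cv2.INTER_CUBIC); b=cv2.resize(g["img"][170:290,200:320],None,fx=3.3,fy=3.3,interpolation=cv2.INTER_CUBIC)
o=np.zeros((max(a.shape[0],b.shape[0]),800,3),np.uint8); o[:a.shape[0],:a.shape[1]]=a; o[:b.shape[0],404:404+b.shape[1]]=b[:, :396]
cv2.imwrite("pics/both.png",o[:,:,::-1]); pickle.dump((f,g),open("f9.pkl","wb")); print(a.shape,b.shape)
E
```

```text
[-167.5    1.6]
at [542.4   9.8 142.8] [-3.086 -0.551  0.102] F [-0.1  0.5 -0.6] q [-0.08  0.2   2.28  0.84  0.2   0.59] t 23.1667
-> [509.8   9.  100. ] 2 rows [-25.1  -0.7   9.7]
block top: ctr -86.5 -11.2 sides 65.3 81.5 ang -0.1
(308, 396, 3) (396, 396, 3)
```

View pics/both.png

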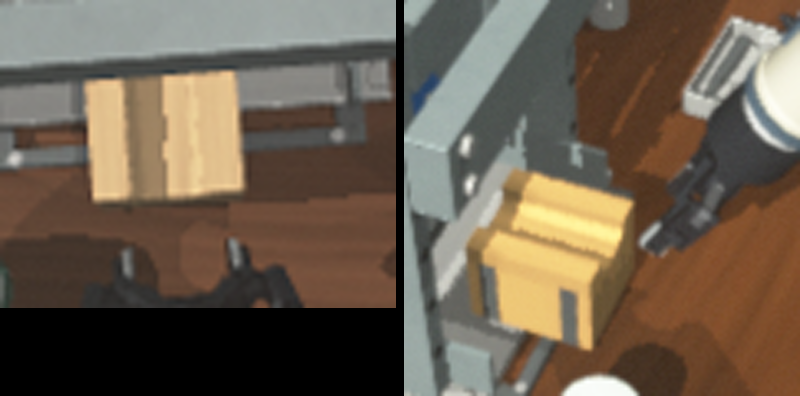

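The block lies on the bed with its trough up and square. Its near end runs from (92,203) to (245,193) in the top crop.

```bash
cat >> h.py <<'E'
def lying(f,z=103):
    """lying block, top view: near edge and side edges by colour mask, press frame"""
    hsv=cv2.cvtColor(f["img"],cv2.COLOR_RGB2HSV); m=cv2.inRange(hsv,(13,55,110),(25,150,255)); m[:165]=0;m[225:]=0;m[:,:225]=0;m[:,295:]=0
    m=cv2.morphologyEx(m,cv2.MORPH_CLOSE,np.ones((15,15))); m=cv2.morphologyEx(m,cv2.MORPH_OPEN,np.ones((5,5)))
    c=max(cv2.findContours(m,0,1)[0],key=cv2.contourArea)[:,0]; W=np.array([inP(ray(f,u,v,z)) for u,v in c])
    cols=np.unique(c[:,0])[4:-4]; N=np.array([inP(ray(f,u,c[c[:,0]==u,1].max()+.5,z)) for u in cols]); k=np.polyfit(N[:,1],N[:,0],1)
    print("near edge x at y=mid",np.polyval(k,N[:,1].mean()).round(1),"yaw deg",(-np.degrees(np.arctan(k[0]))).round(1),"y range",W[:,1].min(),W[:,1].max(),"mid",(W[:,1].min()+W[:,1].max())/2)
E
python3 - <<'E'
from h import *
f,g=pickle.load(open("f9.pkl","rb")); lying(f)
for x,y in((92,203),(245,193)): print(inP(ray(f,220+x/4.4-.4,160+y/4.4-.4,103)))
from rig import *
chain(P(-195,6,110),P(-195,6,55),P(-135,6,55),P(-62,6,55))
E
```

```text
near edge x at y=mid -128.5 yaw deg 0.0 y range -45.4 57.0 mid 5.800000000000001
[-127.2   56.7]
[-127.9  -44.7]
at [542.3   9.8 142.7] [-3.086 -0.551  0.102] F [-0.   0.3  0.5] q [-0.08  0.2   2.28  0.84  0.2   0.59] t 23.2667
-> [514.6  11.4 110. ] 2 rows [-20.3  -1.8   6.9]
-> [514.6  11.4  55. ] 2 rows [-14.4   1.3  23.4]
-> [574.3  17.4  55. ] 2 rows [25.6  0.9 15.7]
-> [647.   24.7  55. ] 2 rows [31.1  1.1 19.1]
```

Call:
step_arm(motion=[{"claw": 60,"delta_pos": [-20,-1.5,7],"turn": 0},{"claw": 60,"delta_pos": [-20,-1.5,7],"turn": 0},{"claw": 60,"delta_pos": [-9.7,0.9,16],"turn": 0},{"claw": 60,"delta_pos": [-9.7,0.9,16],"turn": 0},{"claw": 60,"delta_pos": [-9.7,0.9,16],"turn": 0},{"claw": 60,"delta_pos": [0,0,0],"turn": 0},{"claw": 60,"delta_pos": [0,0,0],"turn": 0}])

```text
clock: 23.85
eef_pos: [526.0, 14.6, 93.4]
tcp_rot: [-3.074, -0.553, 0.101]
contact_force: [0.4, -0.0, 0.4]
opening: 0.703
grasp_force: 0.0
```

```bash
python3 - <<'E'
from h import *
from rig import *
print(inP(sense()["eef_pos"])); lying(grab_frame("top"))
chain(P(-140,5,50),P(-62,5,50))
E
```

```text
[-183.4    8. ]
near edge x at y=mid -128.6 yaw deg -0.1 y range -45.7 57.0 mid 5.649999999999999
at [526.2  14.6  93.9] [-3.074 -0.554  0.102] F [ 0.1 -1.  -0.6] q [-0.08  0.29  2.34  1.73  0.16 -0.32] t 23.9
-> [569.5  15.9  50. ] 2 rows [ 6.8  3.6 29.9]
-> [647.1  23.7  50. ] 3 rows [22.1  1.  13.6]
```

Call:
step_arm(motion=[{"claw": 60,"delta_pos": [1.9,1.4,11.5],"turn": 0},{"claw": 60,"delta_pos": [1.9,1.4,11.5],"turn": 0},{"claw": 60,"delta_pos": [1.9,1.4,11.5],"turn": 0},{"claw": 60,"delta_pos": [1.9,1.4,11.5],"turn": 0},{"claw": 60,"delta_pos": [1.9,1.4,11.5],"turn": 0},{"claw": 60,"delta_pos": [0,0,0],"turn": 0},{"claw": 60,"delta_pos": [0,0,0],"turn": 0}])

```text
clock: 24.48
eef_pos: [565.0, 15.5, 50.2]
tcp_rot: [-3.075, -0.555, 0.103]
contact_force: [-0.7, -0.2, 0.5]
opening: 0.705
grasp_force: 0.0
```

```bash
python3 - <<'E'
from h import *
from rig import *
print(inP(sense()["eef_pos"]))
chain(P(-100,5,50),P(-64,5,50))
E
```

```text
[-144.5    5. ]
at [565.   15.5  50.2] [-3.075 -0.555  0.103] F [-0.7 -0.2  0.5] q [-0.07  0.44  2.28  2.19  0.19 -0.77] t 24.4833
-> [609.3  19.9  50. ] 2 rows [18.9  0.9 11.8]
-> [645.1  23.5  50. ] 1 rows [30.6  1.4 18.9]
```

Call:
step_arm(motion=[{"claw": 60,"delta_pos": [6.3,0.3,3.9],"turn": 0},{"claw": 60,"delta_pos": [6.3,0.3,3.9],"turn": 0},{"claw": 60,"delta_pos": [6.3,0.3,3.9],"turn": 0},{"claw": 60,"delta_pos": [6.3,0.3,3.9],"turn": 0},{"claw": 60,"delta_pos": [6.3,0.3,3.9],"turn": 0},{"claw": 60,"delta_pos": [6.3,0.3,3.9],"turn": 0},{"claw": 60,"delta_pos": [0,0,0],"turn": 0}])

```text
clock: 25.07
eef_pos: [609.9, 19.7, 51.1]
tcp_rot: [-3.075, -0.556, 0.103]
contact_force: [0.2, 0.3, 0.5]
opening: 0.704
grasp_force: 0.0
```

```bash
python3 - <<'E'
from h import *
from rig import *
print(inP(sense()["eef_pos"])); lying(grab_frame("top"))
chain(P(-64,5,50))
E
```

```text
[-99.4   4.7]
near edge x at y=mid -96.0 yaw deg 0.7 y range -44.9 57.3 mid 6.199999999999999
at [609.4  19.7  50.9] [-3.075 -0.556  0.103] F [-0.2  0.2 -0.4] q [-0.05  0.47  2.19  1.95  0.16 -0.52] t 25.1167
-> [645.1  23.5  50. ] 1 rows [30.   1.2 19.7]
```

Call:
step_arm(motion=[{"claw": 60,"delta_pos": [4.3,0.2,2.8],"turn": 0},{"claw": 60,"delta_pos": [4.3,0.2,2.8],"turn": 0},{"claw": 60,"delta_pos": [4.3,0.2,2.8],"turn": 0},{"claw": 60,"delta_pos": [4.3,0.2,2.8],"turn": 0},{"claw": 60,"delta_pos": [4.3,0.2,2.8],"turn": 0},{"claw": 60,"delta_pos": [4.3,0.2,2.8],"turn": 0},{"claw": 60,"delta_pos": [0,0,0],"turn": 0}])

```text
clock: 25.7
eef_pos: [639.7, 22.7, 49.8]
tcp_rot: [-3.075, -0.555, 0.103]
contact_force: [-0.6, -1.1, -0.8]
opening: 0.707
grasp_force: 0.0
```

```bash
python3 - <<'E'
from h import *
from rig import *
print(inP(sense()["eef_pos"])); lying(grab_frame("top"))
chain(P(-64,5,50))
E
```

```text
[-69.4   4.8]
near edge x at y=mid -66.9 yaw deg 1.1 y range -43.9 56.7 mid 6.400000000000002
at [639.6  22.7  49.7] [-3.075 -0.555  0.103] F [0.2 0.6 0.6] q [-0.04  0.5   2.12  1.75  0.14 -0.3 ] t 25.75
-> [645.1  23.5  50. ] 1 rows [ 4.9 -0.   2.7]
```

Call:
step_arm(motion=[{"claw": 60,"delta_pos": [1.7,0,1],"turn": 0},{"claw": 60,"delta_pos": [1.7,0,1],"turn": 0},{"claw": 60,"delta_pos": [1.7,0,1],"turn": 0},{"claw": 60,"delta_pos": [0,0,0],"turn": 0}])

```text
clock: 26.08
eef_pos: [643.1, 23.4, 48.4]
tcp_rot: [-3.075, -0.552, 0.102]
contact_force: [-13.0, -2.1, 7.4]
opening: 0.7
grasp_force: 6.7
```

Call:
step_arm(motion=[{"claw": 60,"delta_pos": [1.7,0,1],"turn": 0},{"claw": 60,"delta_pos": [0,0,0],"turn": 0}])

```text
clock: 26.25
eef_pos: [643.4, 23.6, 47.6]
tcp_rot: [-3.075, -0.549, 0.102]
contact_force: [-19.8, -1.3, 8.2]
opening: 0.706
grasp_force: 9.9
```

```bash
python3 - <<'E'
from h import *
from rig import *
print(inP(sense()["eef_pos"])); lying(grab_frame("top"))
chain(P(-62,5,50))
E
```

```text
[-65.7   5.3]
near edge x at y=mid -68.1 yaw deg -3.8 y range -41.0 56.5 mid 7.75
at [643.4  23.6  47.5] [-3.075 -0.549  0.102] F [-20.4  -2.1   9.1] q [-0.04  0.51  2.11  1.68  0.14 -0.23] t 26.3
-> [647.1  23.7  50. ] 1 rows [ 4.4  0.3 -0.2]
```

The force rises to 20 N with no further motion, so the block is home against the stop. I'll back away and verify.

Call:
step_arm(motion=[{"claw": 60,"delta_pos": [-8.5,0,-5.2],"turn": 0},{"claw": 60,"delta_pos": [-17,0,-10.4],"turn": 0},{"claw": 60,"delta_pos": [-17,0,-10.4],"turn": 0},{"claw": 60,"delta_pos": [-17,0,-10.4],"turn": 0},{"claw": 60,"delta_pos": [-10,0,-25],"turn": 0},{"claw": 60,"delta_pos": [-10,0,-25],"turn": 0},{"claw": 60,"delta_pos": [-10,0,-25],"turn": 0},{"claw": 60,"delta_pos": [0,0,0],"turn": 0}])

```text
clock: 26.97
eef_pos: [511.2, 2.4, 98.0]
tcp_rot: [-3.076, -0.554, 0.104]
contact_force: [-0.5, -0.3, -0.5]
opening: 0.701
grasp_force: 0.0
```

```bash
python3 - <<'E'
from h import *
from rig import *
print(inP(sense()["eef_pos"])); f=grab_frame("top"); lying(f); g=grab_frame("side"); pickle.dump((f,g),open("f10.pkl","wb"))
hsv=cv2.cvtColor(f["img"],cv2.COLOR_RGB2HSV)
for u in (240,245,250,265,272,278): # last wood row per column
    col=hsv[160:230,u]; w=np.where((col[:,0]>=13)&(col[:,0]<=25)&(col[:,2]>110)&(col[:,1]>55))[0]+160
    print(u,w.min(),w.max(),inP(ray(f,u,w.max()+.5,103)))
# side view wood bbox
h2=cv2.cvtColor(g["img"],cv2.COLOR_RGB2HSV); m=cv2.inRange(h2,(13,80,110),(25,255,255)); m[:150]=0;m[320:]=0;m[:,:190]=0;m[:,340:]=0
m=cv2.morphologyEx(m,cv2.MORPH_OPEN,np.ones((3,3)));c=max(cv2.findContours(m,0,1)[0],key=cv2.contourArea)[:,0]
i=c[c[:,0].argmax()];j=c[c[:,1].argmax()];print("side rightmost",i,inP(ray(g,*i,103)),"lowest",j,inP(ray(g,*j,13)))
for X in (P(-57.5,-45,103),P(-57.5,55,13)):print(proj(g,X))
E
```

```text
[-199.3   -2.7]
near edge x at y=mid -69.1 yaw deg -5.9 y range -41.0 56.5 mid 7.75
240 178 183 [-62.1  53.7]
245 178 183 [-63.2  39.2]
250 178 182 [-61.3  24.4]
265 176 181 [-61.5 -19.4]
272 176 180 [-60.1 -40. ]Traceback (most recent call last):
  File "<stdin>", line 7, in <module>
    return umr_minimum(a, axis, None, out, keepdims, initial, where)
ValueError: zero-size array to reduction operation minimum which has no identity
```

```bash
python3 - <<'E'
from h import *
f,g=pickle.load(open("f10.pkl","rb"))
h2=cv2.cvtColor(g["img"],cv2.COLOR_RGB2HSV); m=cv2.inRange(h2,(13,80,100),(25,255,255)); m[:150]=0;m[320:]=0;m[:,:190]=0;m[:,300:]=0
m=cv2.morphologyEx(m,cv2.MORPH_OPEN,np.ones((3,3)));c=max(cv2.findContours(m,0,1)[0],key=cv2.contourArea)[:,0]
i=c[c[:,0].argmax()];j=c[c[:,1].argmax()];print("area",m.sum()/255,"rightmost",i,inP(ray(g,*i,103)),"lowest",j,inP(ray(g,*j,13)))
for X in (P(-57.5,-45,103),P(-57.5,55,13),P(-57.5,55,103)):print(proj(g,X))
f0,g0=pickle.load(open("f9.pkl","rb")); h2=cv2.cvtColor(g0["img"],cv2.COLOR_RGB2HSV); m=cv2.inRange(h2,(13,80,100),(25,255,255)); m[:150]=0;m[320:]=0;m[:,:190]=0;m[:,300:]=0
m=cv2.morphologyEx(m,cv2.MORPH_OPEN,np.ones((3,3)));c=max(cv2.findContours(m,0,1)[0],key=cv2.contourArea)[:,0]
i=c[c[:,0].argmax()];j=c[c[:,1].argmax()];print("before: rightmost",i,inP(ray(g0,*i,103)),"lowest",j,inP(ray(g0,*j,13)))
for n in ("near L","near R"): pass
t=lambda fr: None
# other objects: difference from the first top picture
a=pickle.load(open("f0.pkl","rb"))["top"]["img"]; d=cv2.absdiff(a,f["img"]).max(2)
for n,X,r in(("tin",[518,163,85],14),("fuller",ray(f,174,268,50),12),("square",ray(f,337,300,5),25),("hammerhead",ray(f,370,242,20),10)):
    u,v=proj(f,X).astype(int); print(n,(d[v-r:v+r,u-r:u+r]>40).sum())
E
```

```text
area 1535.0 rightmost [247 247] [-89.5  37.4] lowest [234 269] [-54.2  57.5]
[247.97869264 224.20301105]
[235.3854845  268.70108659]
[233.86624836 248.3303828 ]
before: rightmost [269 250] [-150.7   25.5] lowest [252 276] [-112.8   62.3]
tin 5
fuller 0
square 2
hammerhead 77
```

The near bottom corner in the side view is at (234,269), against (235.4,268.7) expected at home. The top view agrees within its error, and the arm is clear. I'm handing in.

```bash
python3 -c "
from rig import *
print(sign_off())"
```

```text
the job is handed in; nothing more can be done
None
```

I handed the job in at about 27 s of the 72 s: the stop dog is in the tray and the block lies trough-up on the bed, pushed against the back stop and about 6 mm off centre by my measurements, but the hand-in returned no verdict, and my only picture check of the hammer was inconclusive.

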